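# Fill the slanted cassette magazine and lock its follower

### The arm

A 6-joint arm with a two-finger parallel gripper is mounted at the origin on a cart in front of the work surface, level with it; the furniture and walls round the work are solid. World frame = base frame: x ahead of the robot, y to its left, z up, the work surface at z = 0. Lengths are in m, angles in rad, forces in N, time in s.
With the tool pointing down it reaches from about 0.375 to 0.9 m from the base axis. Payload 3.1 kg.
Tool frame: the origin (TCP) lies between the finger pads; the fingertips stand 22 mm ahead of it and the grasp point (between the pads) lies 3 mm ahead of it; z points along the fingers, y is the line along which they close (so a half turn about z gives the same grasp; the last joint's range is limited). The gripper opens to 87 mm and grips with 3 to 60 N. Pads are 19 mm wide; open, the fingers measure 117 mm over their backs; the gripper's body (75 mm by 190 mm) begins 51 mm behind the grasp point.
Start: joints at [-1.327, 0.527, 1.433, -0, 1.181, -0.178], TCP at [0.256, -0.57, 0.245] pointing down, gripper open.
Joint ranges: [-3.08, 3.08], [-0.75, 2.2], [0.22, 2.44], [-1.43, 4.57], [0, 2.65], [-2.85, 2.85]. Speed limits (rad/s): [2.79, 2.79, 3.14, 3.14, 3.14, 3.14].

### API

Orientations are given as a unit quaternion [x, y, z, w].
In Python, from rig import robot gives the robot as it stands.
- The arm moves only by the tool move_arm, never from a script. Its argument "series" is text: rows parted by semicolons, each of 6 numbers parted by spaces: the shift along the tool's x, y, z in mm, then the turn, a rotation vector about the tool's x, y, z in degrees. In form: dx dy dz ax ay az; .... A call has 1 to 8 rows; each row is the pose to reach, as a shift and turn from the pose commanded when the call began, along the tool's axes at that moment; what a row does not reach only later rows make up. A row lasts 1/12 s, in which the tool goes at most 41.7 mm and 7.16 degrees, less where a joint would pass 70% of its speed; a pose out of reach is approached as far as the arm can. A call with a gripper value outside its range is refused whole. "jaw" is the opening, from 0 (shut) to 1 (fully open), set as the call begins (left out, the last holds). The fingers move at their own pace and stop on an object; "newtons" is the grip in N (left out, the last holds). Time passes only in rows, so rows that repeat a pose let the fingers close. It gives the time, the measured TCP pose, the force, the opening and the grip force at its end, in the units of the state.
- robot.get_obs(): the state, without advancing time (a new reading comes with each control period).
- robot.camera(name): name is "scene" or "side" or "wrist"; returns a dict with "img" (420x560x3 uint8, red, green, blue), "mtx" (3x3 intrinsics, pixels), "world_to_cam" (4x4, takes a point from world to camera coordinates). Camera axes: x right, y down, z forward; pixel columns grow to the right and rows downward; lengths in m; the calibration is good to about 2 mm. A picture is of the moment at which its call begins. There is no depth.
- robot.hand_in(): hands the job in; it is judged then, once.
Trained networks look in a picture, given as the dict that the camera call returned (one of the last four; its "shot" number tells which), for a name from the list of things; names that differ only in an ending like _2 or _b are one class to them, and where a whole thing is asked for, a point or a joint stands for the part that bears it (a point fixed in the world has none). Each returns a list of dicts, best first, with "p" (0 to 1); they miss things now and then, are a little off and sometimes report something else, mostly with a low value. They report only what shows in the picture. A call takes as long as a camera call. They do not tell look-alikes from the thing itself.
- robot.search_frame(picture, thing): "xyz" ([x, y, z] in m, in world coordinates, good to about 4 mm: the middle of the surface that is visible of it).
- robot.tip_of(picture, thing): "xyz" ([x, y, z] in m, in world coordinates, good to about 4 mm: a listed point, or the origin of a listed thing).
The state is a dict: "time": time; "q": joint angles; "joint_velocities": joint speeds; "joint_torque": joint torques, N m; "position": TCP position; "tool_rot": TCP orientation; "ft_force": force on the tool from outside, world axes, zero at the start; "moment": the same for the moment, N m; "grip_width": finger opening in m; "grip_force": force on a finger pad.
Only numpy, scipy, OpenCV 4.12 (cv2) and the standard library are available. Lean on these libraries where they do the work, as an engineer would, in place of code of your own. Each camera call takes 0.05 s, during which the arm holds its last target. There are 200 camera calls.

### The job

Fill the slanted cassette magazine for the labeller with all the tissue cassettes that lie on the bench. First loosen the follower's wing knob, run the follower up past the open loading bay and clamp it there; then slide the cassettes one after another from the bay down into the tube, every one lid up with its sloping writing end leading downhill, so that they lie nose to tail against the bottom stop. Last, loosen the knob again, bring the follower down against the uppermost cassette, tighten the knob firmly, let go, and leave the other things on the bench where they are.

Things in the scene. Friction and masses are not known exactly. Their poses are not given: they have to be found in the camera images.
- channel: Slanted steel channel on a fixed stand, low end towards the robot. Origin: on its floor, mid-width, at the bottom stop's face; x uphill along the floor (30 degrees above level), y left across it, z square off the floor. From 0 to 208 mm a tube 31 mm wide and 11.5 mm high inside, its two lips leaving an 18 mm slot along the middle; flared mouth to 226 mm; then an open tongue to 345 mm.
- bay (a point): Middle of the loading bay, on the surface of the tongue, 250 mm uphill of the stop. The tongue is flat and 22 mm wide, with nothing beside it for 40 mm on either side, so fingers can straddle it. A cassette laid here has its nose just before the flared mouth; let go, it slides down by itself on the polished steel.
- stop (a point): Middle of the bottom stop's face, 4 mm above the channel floor.
- rail_top (a point): Point on the channel's centre line 340 mm uphill of the stop, 4 mm above the floor.
- follower (a joint): Distance of the follower's pushing face from the bottom stop in m, 0 to 0.298, growing uphill; clear of the bay above 0.282. A 0.15 kg carriage on a guide bar left of the channel, with an arm over the channel and a foot that hangs through the slot and pushes the cassettes. Knob loose: it runs downhill by itself; knob tight: it stays. It starts clamped low in the empty tube.
- follower_face (a point): Middle of the foot's pushing (downhill) face, 4 mm above the channel floor. The foot is 14 mm wide and 14 mm long; the arm above it is 16 mm long, its top 24.5 mm above the channel floor.
- wing_knob (a joint): Angle of the follower's clamp knob in rad: 0 loose, 1.35 end stop; clockwise seen from above tightens and grows. An eccentric under it bites on the bar from about 0.6 and holds firmly from about 1.05 on. Turning takes 0.15 to 0.4 N m; it stays where it is left. It starts tight (1.15 to 1.30).
- wing_grip (a point): Centre of the knob's black wing, the point to grip: 40 mm long (point x), 11 mm thick (y), 24 mm high (z, the turning axis, parallel to the channel's z). It lies 22 mm uphill of the foot's face, 56 mm left of the channel's centre line, 48.5 mm above its floor, 22 mm above the carriage top; free all round. It also serves as the handle to run the follower along.
- cassette_0: Closed white tissue cassette (three to five are there), 41 x 28 x 8 mm, slotted lid on top, lying lid up on the bench, turned any way. Origin: centre of its underside; x points to the nose, the end with the sloping writing face (the last 8.5 mm; the nose edge is 2.6 mm high); z up through the lid. Nose edge 20.5 mm from the origin. Grip it across the 28 mm width.
- cassette_0_tail (a point): Middle of the square tail face of this cassette: 20.5 mm from its origin against its x, 4 mm above its underside.
- cassette_1: Closed white tissue cassette (three to five are there), 41 x 28 x 8 mm, slotted lid on top, lying lid up on the bench, turned any way. Origin: centre of its underside; x points to the nose, the end with the sloping writing face (the last 8.5 mm; the nose edge is 2.6 mm high); z up through the lid. Nose edge 20.5 mm from the origin. Grip it across the 28 mm width.
- cassette_1_tail (a point): Middle of the square tail face of this cassette: 20.5 mm from its origin against its x, 4 mm above its underside.
- cassette_2: Closed white tissue cassette (three to five are there), 41 x 28 x 8 mm, slotted lid on top, lying lid up on the bench, turned any way. Origin: centre of its underside; x points to the nose, the end with the sloping writing face (the last 8.5 mm; the nose edge is 2.6 mm high); z up through the lid. Nose edge 20.5 mm from the origin. Grip it across the 28 mm width.
- cassette_2_tail (a point): Middle of the square tail face of this cassette: 20.5 mm from its origin against its x, 4 mm above its underside.
- cassette_3: Closed white tissue cassette (three to five are there), 41 x 28 x 8 mm, slotted lid on top, lying lid up on the bench, turned any way. Origin: centre of its underside; x points to the nose, the end with the sloping writing face (the last 8.5 mm; the nose edge is 2.6 mm high); z up through the lid. Nose edge 20.5 mm from the origin. Grip it across the 28 mm width.
- cassette_3_tail (a point): Middle of the square tail face of this cassette: 20.5 mm from its origin against its x, 4 mm above its underside.
- cassette_4: Closed white tissue cassette (three to five are there), 41 x 28 x 8 mm, slotted lid on top, lying lid up on the bench, turned any way. Origin: centre of its underside; x points to the nose, the end with the sloping writing face (the last 8.5 mm; the nose edge is 2.6 mm high); z up through the lid. Nose edge 20.5 mm from the origin. Grip it across the 28 mm width.
- cassette_4_tail (a point): Middle of the square tail face of this cassette: 20.5 mm from its origin against its x, 4 mm above its underside.
- petri_dish: Petri dish with lid, 58 mm across, 15 mm high, among the cassettes; origin under its centre. To be left alone.
- beaker: Small glass beaker, 58 mm across, 69 mm high; origin under its centre. To be left alone.
- slide_box: Dark green slide box, 74 x 85 x 36 mm; origin under its centre. To be left alone.
Not all that is in view belongs to the job. What is shaped like the cassette_0 but blue or pink is not meant.

How it is judged:
By the outcome, as a careful person would: the job done as asked, in the order asked, and still so for the second after the job is handed in, with the robot touching nothing.
Of cassette_0, cassette_1, cassette_2, cassette_3, cassette_4 only 3 to 5 are there at a start; the rules pass over those that are not, and their reading is None.
At some moment in a run one of cassette_0, cassette_1, cassette_2, cassette_3, cassette_4 may be knocked a few centimetres aside while the robot is not near it.
It also fails if it takes over 210 s, if anything falls off the work surface, if the arm or the gripper's body presses on something with over 40 N, if the wrist force passes 120 N, or if a joint passes its speed limit or range.

## Working session

There is one attempt and no reset: what is moved stays moved. The work goes in short steps, Python scripts to look and compute and a tool call to move; the robot and the scene stay as the last step left them, time stands still between calls to the robot, and variables do not carry over. Pictures are saved under pics/ and viewed, at most 14 in all, crops included, and the job is handed in when it is done.

Besides the shell and the picture viewer there is one more tool, called after ">>>" as name(argument=value, ...) on one line, values as JSON. move_arm: Moves the arm, as the interface text tells. Its arguments: {"type":"object","properties":{"series":{"type":"string"},"jaw":{"type":"number"},"newtons":{"type":"number"}},"required":["series"]}

```bash
ls; mkdir -p pics; cat > h.py <<'E'
import numpy as np, cv2
from rig import robot
from scipy.spatial.transform import Rotation as R
def snap(n,f=None):
    c=robot.camera(n)
    if f: cv2.imwrite('pics/'+f,c['img'][:,:,::-1])
    return c
def proj(c,p):
    P=c['world_to_cam']@np.r_[p,1]; u=c['mtx']@P[:3]; return u[:2]/u[2]
def ray(c,u,v,z=0.):
    M=np.linalg.inv(c['world_to_cam']); d=M[:3,:3]@np.linalg.inv(c['mtx'])@[u,v,1]; o=M[:3,3]
    return o+d*(z-o[2])/d[2]
E
python3 - <<'E'
from h import *
o=robot.get_obs(); print(o['time'],o['position'],o['tool_rot'],o['grip_width'])
for n in ['scene','side']:
    c=snap(n,n+'0.png')
    for t in ['cassette_0','cassette_0_tail','wing_grip','follower_face','bay','stop','rail_top','petri_dish','beaker','slide_box']:
        for r in robot.tip_of(c,t)[:7]:
            print(n,t,round(r['p'],2),np.round(r['xyz'],3),np.round(proj(c,r['xyz'])))
E
```

```text
pics
0.0 [ 0.25574882 -0.56954365  0.24357647] [ 9.77841248e-01  2.09345111e-01 -3.27630735e-05 -1.05689833e-03] 0.0866618968176034
scene cassette_0 0.74 [ 0.362 -0.354  0.005] [258. 313.]
scene cassette_0 0.63 [ 0.452 -0.379 -0.003] [294. 306.]
scene cassette_0 0.6 [ 0.488 -0.284  0.   ] [283. 280.]
scene cassette_0_tail 0.73 [ 0.344 -0.344  0.005] [250. 313.]
scene cassette_0_tail 0.39 [ 0.472 -0.362 -0.001] [296. 298.]
scene wing_grip 0.56 [ 0.538 -0.504 -0.001] [355. 320.]
scene bay 0.69 [0.61  0.149 0.163] [237. 165.]
scene stop 0.82 [0.389 0.177 0.043] [178. 209.]
scene rail_top 0.73 [ 0.54  -0.504 -0.001] [356. 320.]
scene petri_dish 0.25 [0.608 0.152 0.16 ] [236. 165.]
scene slide_box 0.84 [ 0.537 -0.504 -0.001] [355. 320.]
side cassette_0 0.68 [ 0.363 -0.347  0.   ] [206. 309.]
side cassette_0 0.65 [ 0.578 -0.28  -0.002] [299. 283.]
side cassette_0 0.65 [ 0.491 -0.283  0.003] [262. 284.]
side cassette_0 0.5 [ 0.451 -0.374 -0.001] [249. 314.]
side cassette_0 0.49 [ 0.565 -0.132 -0.004] [284. 248.]
side cassette_0 0.37 [ 0.467 -0.364  0.   ] [256. 310.]
side cassette_0_tail 0.76 [ 0.501 -0.268  0.001] [266. 280.]
side cassette_0_tail 0.7 [ 0.347 -0.347  0.001] [199. 309.]
side cassette_0_tail 0.55 [ 0.469 -0.362 -0.   ] [257. 309.]
side wing_grip 0.57 [0.502 0.219 0.153] [247. 144.]
side wing_grip 0.27 [0.683 0.136 0.212] [311. 133.]
side follower_face 0.56 [0.506 0.17  0.106] [250. 164.]
side bay 0.65 [0.609 0.146 0.159] [285. 150.]
side stop 0.6 [0.391 0.18  0.042] [213. 183.]
side rail_top 0.64 [0.684 0.141 0.212] [311. 133.]
side petri_dish 0.74 [ 0.509 -0.179 -0.002] [264. 259.]
side petri_dish 0.19 [ 0.454 -0.37  -0.002] [250. 313.]
side beaker 0.87 [ 0.694 -0.053  0.002] [324. 228.]
side slide_box 0.61 [ 0.535 -0.505  0.004] [300. 357.]
side slide_box 0.41 [0.393 0.178 0.04 ] [213. 184.]
```

View pics/scene0.png

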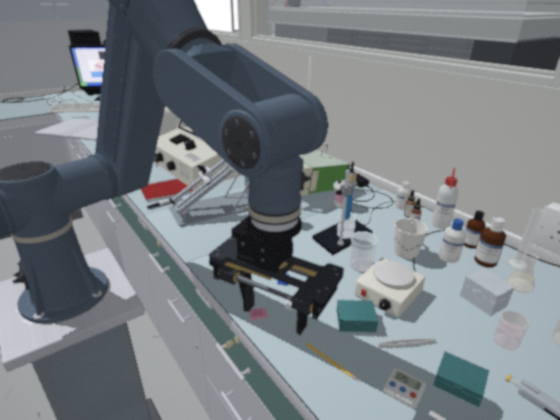

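View pics/side0.png

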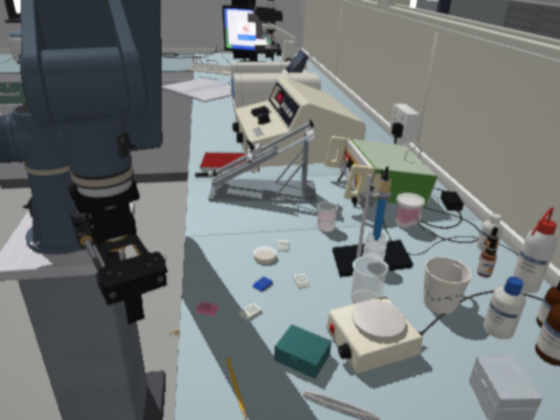

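White cassettes in the side view are at (283,245), (301,280) and (251,312). The look-alikes are pink at (206,309) and blue at (262,284). The petri dish is at (264,256) and the follower is low in the channel. The arm may hide more cassettes, so I'll move to a look pose over that area.

```bash
cat >> h.py <<'E'
def down(psi):  # tool x azimuth, deg
    a=np.radians(psi); return np.array([[np.cos(a),np.sin(a),0],[np.sin(a),-np.cos(a),0],[0,0,-1.]])
def pose():
    o=robot.get_obs(); return np.array(o['position']),R.from_quat(o['tool_rot']).as_matrix()
def plan(wps,start=None,mm=38.,deg=6.5):
    """wps: [(pos m, R)], prints one line per move_arm call: row x count"""
    p,M=start or pose()
    for tp,tM in wps:
        tp=np.array(tp)
        rv=R.from_matrix(M.T@tM).as_rotvec(degrees=True)
        n=max(np.linalg.norm(tp-p)*1e3/mm,np.linalg.norm(rv)/deg,.5); k=int(np.ceil(n/7))
        for i in range(k):
            f=1/(k-i); rv=R.from_matrix(M.T@tM).as_rotvec(degrees=True)*f
            d=np.round(M.T@(tp-p)*1e3*f,1); rv=np.round(rv,1)
            print('  ',*[f'{x:g}' for x in np.r_[d,rv]],' x',min(8,int(np.ceil(n/k))+1))
            p=p+M@d/1e3; M=M@R.from_rotvec(rv,degrees=True).as_matrix()
        print(' -- at',np.round(p*1e3,1))
    return p,M
E
python3 - <<'E'
from h import *
plan([((.45,-.2,.42),down(66))])
E
```

```text
164.3 -129.2 -87.7 0 0 -20.9  x 7
   199.6 -62 -87.7 0 0 -20.9  x 7
 -- at [ 450. -200.  420.]
```

>>> move_arm(series="164 -129 -88 0 0 -21; 164 -129 -88 0 0 -21; 164 -129 -88 0 0 -21; 164 -129 -88 0 0 -21; 164 -129 -88 0 0 -21; 164 -129 -88 0 0 -21; 164 -129 -88 0 0 -21")

```text
time: 1.68
position: [0.3547, -0.3823, 0.335]
tool_rot: [0.922, 0.386, 0.001, 0.001]
ft_force: [0.1, -1.0, -0.2]
grip_width: 0.087
grip_force: 0.0
```

>>> move_arm(series="200 -62 -88 0 0 -21; 200 -62 -88 0 0 -21; 200 -62 -88 0 0 -21; 200 -62 -88 0 0 -21; 200 -62 -88 0 0 -21; 200 -62 -88 0 0 -21; 200 -62 -88 0 0 -21")

```text
time: 2.27
position: [0.4517, -0.1979, 0.4225]
tool_rot: [0.837, 0.548, 0.001, 0.002]
ft_force: [-0.5, 0.3, 0.7]
grip_width: 0.087
grip_force: 0.0
```

```bash
python3 - <<'E'
from h import *
o=robot.get_obs(); print(o['time'],o['position'],np.round(o['q'],2))
for n in ['wrist','side','scene']:
    c=snap(n,n+'1.png')
    if n=='wrist':
        M=np.linalg.inv(c['world_to_cam']);p,T=pose();print('cam in tool',np.round(T.T@(M[:3,3]-p),3),np.round(T.T@M[:3,:3],2).tolist())
        for z in[0]: print([np.round(ray(c,u,v),2).tolist() for u,v in[(0,0),(559,0),(0,419),(559,419)]])
    for t in ['cassette_0','cassette_0_tail','wing_grip','follower_face','bay','stop','rail_top','petri_dish']:
        for r in robot.tip_of(c,t)[:7]:
            print(n,t,round(r['p'],2),np.round(r['xyz'],3),np.round(proj(c,r['xyz'])))
E
```

```text
2.2667 [ 0.45165908 -0.19792695  0.42249795] [-0.64  0.17  1.49  0.    1.48 -0.23]
cam in tool [ 0.076 -0.    -0.143] [[0.0, -0.96, -0.27], [1.0, 0.0, 0.0], [-0.0, -0.27, 0.96]]
[[0.14, 0.23, 0.0], [0.98, -0.13, 0.0], [-0.42, -0.49, 0.0], [0.83, -1.04, 0.0]]
wrist cassette_0 0.82 [ 0.458 -0.373  0.002] [317. 245.]
wrist cassette_0 0.72 [ 0.579 -0.284 -0.001] [358. 182.]
wrist cassette_0 0.6 [ 0.491 -0.284  0.001] [315. 200.]
wrist cassette_0 0.58 [ 0.364 -0.352 -0.001] [270. 253.]
wrist cassette_0 0.57 [ 0.564 -0.133 -0.002] [321. 109.]
wrist cassette_0_tail 0.75 [ 0.344 -0.342  0.001] [259. 253.]
wrist cassette_0_tail 0.75 [ 0.508 -0.272  0.004] [322. 191.]
wrist cassette_0_tail 0.49 [ 0.471 -0.359  0.007] [320. 238.]
wrist bay 0.64 [ 0.697 -0.051 -0.   ] [378.  28.]
wrist stop 0.43 [ 0.564 -0.109  0.006] [317.  95.]
wrist stop 0.34 [ 0.578 -0.263  0.007] [354. 172.]
wrist petri_dish 0.77 [ 0.509 -0.176 -0.001] [302. 143.]
side cassette_0 0.65 [ 0.492 -0.283  0.002] [263. 285.]
side cassette_0 0.64 [ 0.58  -0.278 -0.002] [300. 282.]
side cassette_0 0.6 [ 0.454 -0.37   0.001] [250. 3
[... 742 characters left out ...]
56  -0.131 -0.002] [272. 246.]
scene cassette_0 0.54 [ 0.488 -0.286 -0.   ] [283. 280.]
scene cassette_0 0.45 [ 0.581 -0.283  0.001] [309. 267.]
scene cassette_0_tail 0.74 [ 0.344 -0.345  0.004] [250. 314.]
scene cassette_0_tail 0.54 [ 0.507 -0.267  0.007] [285. 272.]
scene cassette_0_tail 0.52 [ 0.469 -0.36   0.001] [295. 298.]
scene cassette_0_tail 0.27 [0.394 0.181 0.039] [179. 210.]
scene follower_face 0.62 [0.505 0.164 0.104] [209. 186.]
scene bay 0.73 [0.606 0.148 0.162] [236. 165.]
scene bay 0.29 [ 0.454 -0.374 -0.002] [294. 304.]
scene stop 0.66 [0.394 0.179 0.044] [179. 209.]
scene rail_top 0.72 [0.685 0.14  0.211] [256. 148.]
scene petri_dish 0.58 [ 0.505 -0.175  0.003] [266. 257.]
```

View pics/wrist1.png

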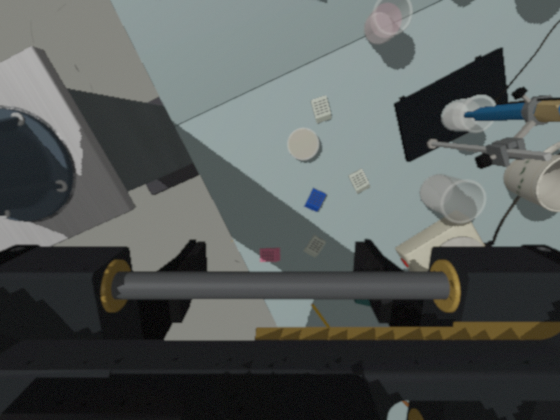

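There are three white cassettes in the wrist view, at (321,109), (358,182) and (315,246). Blue is at (316,200) and pink at (270,254). Next I'll look at the knob.

```bash
cat >> h.py <<'E'
STOP=np.array([.3935,.1795,.042]); RT=np.array([.685,.140,.212]); BAY=np.array([.609,.147,.162])
PSI=np.arctan2(RT[1]-STOP[1],RT[0]-STOP[0])
ex=np.array([np.cos(PSI)*np.cos(np.pi/6),np.sin(PSI)*np.cos(np.pi/6),.5]); ey=np.array([-np.sin(PSI),np.cos(PSI),0]); ez=np.cross(ex,ey)
C=np.c_[ex,ey,ez]
O=np.mean([STOP-.004*ez,RT-.004*ez-.34*ex,BAY-.25*ex],axis=0)
def ch(s,y,z): return O+C@[s,y,z]          # channel -> world, m
def inch(p): return C.T@(np.array(p)-O)
def tilt(phi):
    a=np.radians(phi); x=np.cos(a)*ex+np.sin(a)*ey; return np.c_[x,np.cross(-ez,x),-ez]
E
python3 - <<'E'
from h import *
print(np.degrees(PSI),O,inch(STOP),inch(RT),inch(BAY),inch([.505,.168,.105]),inch([.503,.219,.154]))
plan([(ch(.15,.056,.0485+.13),tilt(90))])
E
```

```text
-7.716918799128401 [0.3950454  0.1781911  0.03802393] [0.00050959 0.00108953 0.00429696] [0.34026315 0.00108953 0.00443924] [ 0.24922727 -0.00217906 -0.0007362 ] [0.12903424 0.00466576 0.00283935] [0.14588714 0.05493533 0.04968965]
   194.4 -89.6 76.5 -14.9 2.1 -7.9  x 7
   203.6 -80.1 61.6 -14.9 2.1 -7.8  x 7
 -- at [442.8 228.3 267.6]
```

>>> move_arm(series="194 -90 76 -15 2 -8; 194 -90 76 -15 2 -8; 194 -90 76 -15 2 -8; 194 -90 76 -15 2 -8; 194 -90 76 -15 2 -8; 194 -90 76 -15 2 -8; 194 -90 76 -15 2 -8")

```text
time: 4.2
position: [0.4436, 0.0176, 0.3429]
tool_rot: [0.789, 0.6, 0.085, 0.098]
ft_force: [-0.4, -0.9, 0.1]
grip_width: 0.0871
grip_force: 0.0
```

>>> move_arm(series="204 -80 62 -15 2 -8; 204 -80 62 -15 2 -8; 204 -80 62 -15 2 -8; 204 -80 62 -15 2 -8; 204 -80 62 -15 2 -8; 204 -80 62 -15 2 -8; 204 -80 62 -15 2 -8; 204 -80 62 -15 2 -8")

```text
time: 4.87
position: [0.4428, 0.2299, 0.2666]
tool_rot: [0.724, 0.639, 0.169, 0.197]
ft_force: [-0.2, -0.1, -0.4]
grip_width: 0.0873
grip_force: 0.0
```

```bash
python3 - <<'E'
from h import *
o=robot.get_obs(); print(o['time'],inch(o['position']),np.round(o['q'],2)); print(np.round(C.T@pose()[1],2).tolist())
for n in ['wrist','scene','side']:
    c=snap(n,n+'2.png')
    for t in ['wing_grip','follower_face','bay','stop','rail_top','cassette_0','cassette_0_tail']:
        for r in robot.tip_of(c,t)[:7]:
            print(n,t,round(r['p'],2),np.round(r['xyz'],3),np.round(inch(r['xyz']),3),np.round(proj(c,r['xyz'])))
E
```

```text
4.8667 [0.149262   0.05763028 0.17780681] [ 0.4   0.24  2.   -0.56  0.5   0.97]
[[-0.01, 1.0, 0.0], [1.0, 0.01, -0.0], [-0.0, 0.0, -1.0]]
wrist wing_grip 0.76 [0.506 0.22  0.154] [0.149 0.056 0.048] [278. 209.]
wrist follower_face 0.59 [0.506 0.165 0.108] [0.132 0.002 0.004] [263. 245.]
wrist bay 0.95 [0.61  0.151 0.164] [0.251 0.002 0.   ] [367. 244.]
wrist stop 0.64 [0.394 0.18  0.041] [0.    0.002 0.003] [147. 243.]
wrist rail_top 0.9 [0.682 0.138 0.206] [ 0.335 -0.001  0.001] [440. 247.]
wrist rail_top 0.19 [0.395 0.184 0.038] [-0.001  0.005 -0.   ] [147. 239.]
scene wing_grip 0.61 [0.511 0.223 0.154] [0.153 0.06  0.046] [202. 167.]
scene follower_face 0.56 [0.501 0.162 0.104] [ 0.126 -0.001  0.004] [208. 186.]
scene bay 0.58 [0.608 0.149 0.162] [ 0.248 -0.001  0.001] [237. 165.]
scene stop 0.96 [0.392 0.175 0.044] [ 0.001 -0.003  0.007] [179. 209.]
scene stop 0.51 [ 0.453 -0.374 -0.002] [ 0.093 -0.539 -0.101] [293. 305.]
scene stop 0.16 [ 0.47 -0.36  0.  ] [ 0.108 -0.523 -0.106] [295. 298.]
scene rail_top 0.82 [0.686 0.139 0.213] [0.342 0.    0.005] [257. 147.]
scene cassette_0 
[... 1105 characters left out ...]
0.679 0.138 0.212] [ 0.335 -0.001  0.007] [309. 133.]
side cassette_0 0.81 [ 0.364 -0.35   0.004] [ 0.018 -0.527 -0.049] [207. 308.]
side cassette_0 0.78 [ 0.454 -0.372 -0.002] [ 0.094 -0.538 -0.101] [250. 314.]
side cassette_0 0.71 [ 0.578 -0.282 -0.003] [ 0.19  -0.431 -0.157] [300. 283.]
side cassette_0 0.59 [ 0.492 -0.286  0.   ] [ 0.118 -0.447 -0.112] [263. 286.]
side cassette_0 0.52 [ 0.565 -0.131 -0.003] [ 0.161 -0.284 -0.14 ] [283. 248.]
side cassette_0_tail 0.78 [ 0.466 -0.358  0.002] [ 0.106 -0.522 -0.102] [255. 308.]
side cassette_0_tail 0.66 [ 0.5   -0.269  0.002] [ 0.124 -0.429 -0.114] [266. 281.]
side cassette_0_tail 0.53 [ 0.344 -0.344  0.005] [ 0.001 -0.524 -0.038] [197. 307.]
```

View pics/wrist2.png

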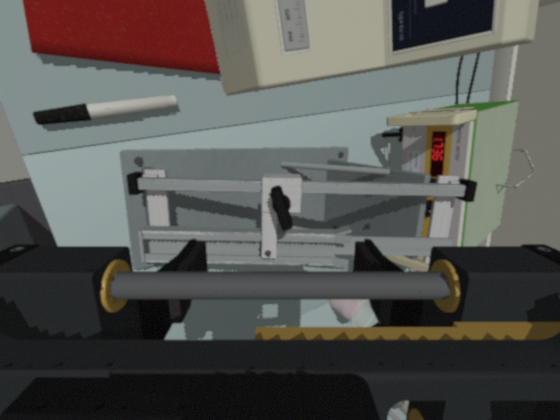

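```bash
python3 - <<'E'
from h import *
c=snap('wrist'); im=c['img'].astype(int).sum(2)[180:240,255:310]
m=(im<150).astype('uint8'); n,l,st,ce=cv2.connectedComponentsWithStats(m); print(st[1:],ce[1:]+[255,180])
i=1+np.argmax(st[1:,4]); pts=np.argwhere(l==i)[:,::-1].astype(np.float32); print(cv2.minAreaRect(pts))
for phi in(100,105,111,116):
    d=.02*np.array([np.cos(np.radians(phi)),np.sin(np.radians(phi))])
    print(phi,[np.round(proj(c,ch(.150+k*d[0],.056+k*d[1],.0605))).tolist() for k in(-1,1)])
p0=ch(.150,.056,.0545+.04)
s=plan([(p0,tilt(111)),(ch(.150,.056,.0545),tilt(111))])
E
```

```text
[[ 16   5  22  44 562]] [[281.08362989 206.23487544]]
((25.993438720703125, 26.21553611755371), (43.92456817626953, 16.840087890625), 79.2156982421875)
100 [[283.0, 232.0], [276.0, 190.0]]
105 [[285.0, 231.0], [274.0, 190.0]]
111 [[287.0, 231.0], [272.0, 191.0]]
116 [[289.0, 230.0], [270.0, 192.0]]
   0.3 0.4 83.9 0.1 0.2 -20.7  x 5
 -- at [484.5 222.6 194.8]
   0 -0.1 40 0 -0 0  x 3
 -- at [504.3 219.9 160.2]
```

>>> move_arm(series="0 2 84 0 0 -19; 0 2 84 0 0 -19; 0 2 84 0 0 -19; 0 2 84 0 0 -19; 0 2 84 0 0 -19", jaw=0.45)

```text
time: 6.53
position: [0.4859, 0.2219, 0.1949]
tool_rot: [0.612, 0.747, 0.134, 0.222]
ft_force: [0.3, 0.1, -0.3]
grip_width: 0.0615
grip_force: 0.0
```

>>> move_arm(series="0 0 20 0 0 0; 0 0 40 0 0 0; 0 0 40 0 0 0")

```text
time: 6.78
position: [0.5067, 0.2193, 0.1613]
tool_rot: [0.611, 0.747, 0.136, 0.223]
ft_force: [-0.5, -0.1, -0.3]
grip_width: 0.0431
grip_force: 0.0
```

```bash
python3 - <<'E'
from h import *
o=robot.get_obs(); print(o['time'],inch(o['position']),np.round(o['q'],2),o['ft_force'],o['grip_width'])
c=snap('wrist'); cv2.imwrite('pics/w3.png',cv2.resize(c['img'][120:420,130:430,::-1],(600,600)))
E
```

```text
6.7833 [0.15269906 0.05575548 0.05420535] [ 0.32  0.5   2.01 -0.99  0.27  1.04] [-0.46396587 -0.12834321 -0.29643146] 0.043087117032589564
```

View pics/w3.png

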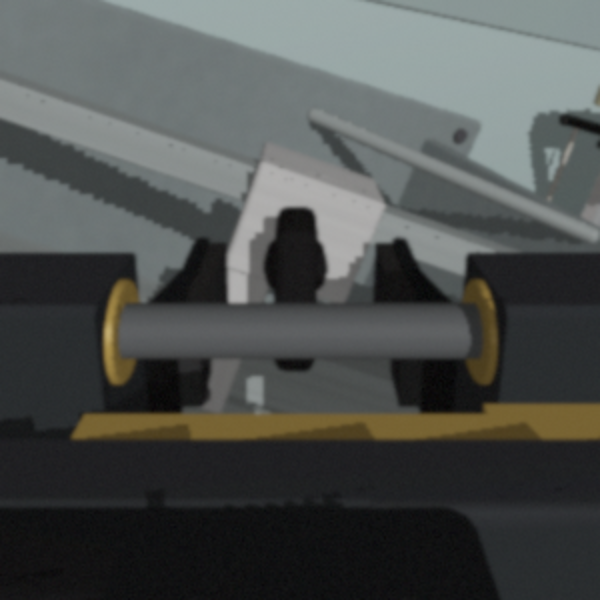

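>>> move_arm(series="0 0 0 0 0 0; 0 0 0 0 0 0; 0 0 0 0 0 0; 0 0 0 0 0 0; 0 0 0 0 0 0; 0 0 0 0 0 0", jaw=0.05, newtons=30)

```text
time: 7.33
position: [0.5049, 0.2193, 0.1615]
tool_rot: [0.611, 0.748, 0.135, 0.223]
ft_force: [-5.8, -0.1, 5.9]
grip_width: 0.0162
grip_force: 30.0
```

>>> move_arm(series="0 0 0 0 0 -6; 0 0 0 0 0 -12; 0 0 0 0 0 -18; 0 0 0 0 0 -24; 0 0 0 0 0 -30; 0 0 0 0 0 -34; 0 0 0 0 0 -34")

```text
time: 7.92
position: [0.5057, 0.2199, 0.1619]
tool_rot: [0.364, 0.894, 0.065, 0.253]
ft_force: [-4.8, 1.4, 6.7]
grip_width: 0.0164
grip_force: 30.0
```

```bash
cat >> h.py <<'E'
def st():
    o=robot.get_obs(); p,M=pose(); T=C.T@M
    print('t',round(o['time'],2),'ch',np.round(inch(p)*1e3,1),'phi',round(np.degrees(np.arctan2(T[1,0],T[0,0])),1),'tz',np.round(T[:,2],3),'w',np.round(p,3),'q',np.round(o['q'],2),'F',np.round(C.T@o['ft_force'],1),'M',np.round(o['moment'],2),'g',round(o['grip_width'],4),round(o['grip_force'],1))
E
python3 -c "
from h import *
st()"
```

```text
t 7.92 ch [152.1  56.2  55.3] phi 143.4 tz [ 0.004 -0.001 -1.   ] w [0.506 0.22  0.162] q [ 0.32  0.5   2.01 -0.99  0.27  0.44] F [-0.9  0.7  8.3] M [ 0.24  0.26 -0.04] g 0.0164 30.0
```

>>> move_arm(series="0 0 0 0 0 -6; 0 0 0 0 0 -12; 0 0 0 0 0 -18; 0 0 0 0 0 -24; 0 0 0 0 0 -30; 0 0 0 0 0 -34; 0 0 0 0 0 -34")

```text
time: 8.5
position: [0.5061, 0.2208, 0.1621]
tool_rot: [0.086, 0.961, -0.011, 0.261]
ft_force: [-3.2, 3.7, 7.6]
grip_width: 0.0163
grip_force: 30.0
```

```bash
python3 - <<'E'
from h import *
st()
c=snap('side'); cv2.imwrite('pics/s4.png',cv2.resize(c['img'][80:230,180:380,::-1],(800,600)))
plan([(ch(.152+.165,.0565,.0545),tilt(177))],mm=25)
E
```

```text
t 8.5 ch [152.4  57.1  55.3] phi 177.4 tz [ 0.005  0.001 -1.   ] w [0.506 0.221 0.162] q [ 0.32  0.5   2.01 -0.99  0.27 -0.15] F [0.6 3.2 8.4] M [0.68 0.29 0.17] g 0.0163 30.0
   -164.4 7.1 1.6 0.1 0.3 0.3  x 8
 -- at [647.6 201.  243.7]
```

View pics/s4.png

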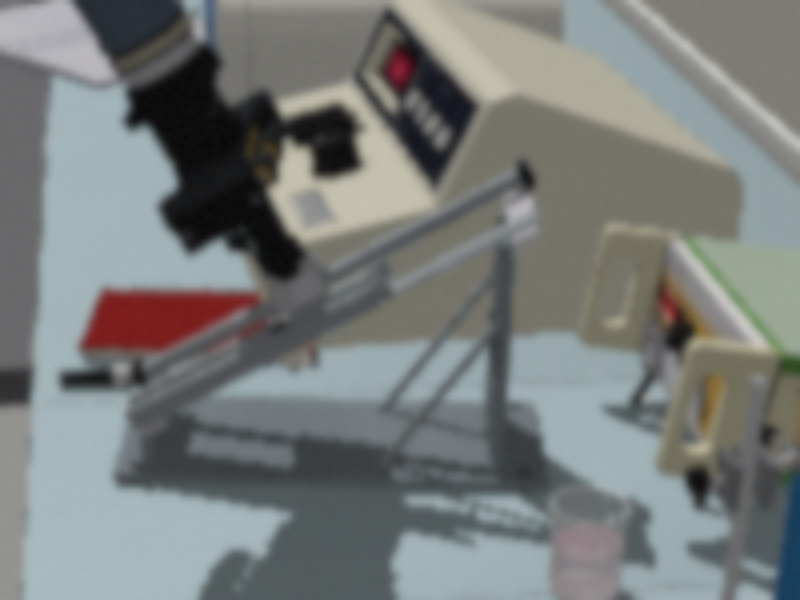

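```bash
python3 - <<'E'
from h import *
c=snap('side')
for u,v in [(364,165),(244,152),(300,165)]: print(np.round(ray(c,u,v),3))
for z in(.1,.15,.2): print(z,np.round(ray(c,246,134,z),3),np.round(ray(c,289,130,z),3),np.round(ray(c,307,104,z),3))
print(np.linalg.inv(c['world_to_cam'])[:3,3])
E
```

```text
[0.948 0.37  0.   ]
[0.518 0.538 0.   ]
[ 0.712  0.392 -0.   ]
0.1 [0.52  0.462 0.1  ] [0.684 0.493 0.1  ] [0.825 0.832 0.1  ]
0.15 [0.508 0.321 0.15 ] [0.658 0.349 0.15 ] [0.785 0.658 0.15 ]
0.2 [0.496 0.181 0.2  ] [0.631 0.206 0.2  ] [0.746 0.484 0.2  ]
[ 0.38734163 -1.09185606  0.65211754]
```

>>> move_arm(series="-20 0 0 0 0 0; -45 0 0 0 0 0; -70 0 0 0 0 0; -80 0 0 0 0 0; -80 0 0 0 0 0")

```text
time: 9.02
position: [0.5795, 0.2094, 0.2053]
tool_rot: [0.088, 0.96, -0.008, 0.266]
ft_force: [-0.7, 10.6, 1.1]
grip_width: 0.0159
grip_force: 30.0
```

```bash
python3 - <<'E'
from h import *
st()
c=snap('side')
for t in ['wing_grip','follower_face']:
    for r in robot.tip_of(c,t)[:3]: print(t,round(r['p'],2),np.round(inch(r['xyz']),3))
plan([(ch(.314,.0563,.055),tilt(178))],mm=25)
E
```

```text
t 9.02 ch [238.3  55.7  55.6] phi 177.1 tz [ 0.015  0.006 -1.   ] w [0.58  0.209 0.205] q [ 0.25  0.47  1.84 -0.55  0.37 -0.67] F [-1.2 10.4  2. ] M [1.78 0.08 0.82] g 0.0159 30.0
wing_grip 0.6 [0.23  0.054 0.047]
wing_grip 0.6 [0.216 0.007 0.006]
follower_face 0.5 [0.215 0.004 0.002]
   -79.1 4.4 1.4 0.4 0.6 -0.8  x 5
 -- at [644.9 201.1 242.6]
```

>>> move_arm(series="-20 1 0 0 0 0; -45 1 0 0 0 0; -70 1 0 0 0 0; -74 1 0 0 0 0; -74 1 0 0 0 0; -74 1 0 0 0 0")

```text
time: 9.67
position: [0.64, 0.2001, 0.2407]
tool_rot: [0.088, 0.96, -0.007, 0.264]
ft_force: [0.3, 13.7, -0.2]
grip_width: 0.0158
grip_force: 30.0
```

```bash
python3 - <<'E'
from h import *
st()
for n in ['side','scene']:
  c=snap(n)
  for t in ['wing_grip','follower_face']:
    for r in robot.tip_of(c,t)[:3]: print(n,t,round(r['p'],2),np.round(inch(r['xyz']),3))
E
```

```text
t 9.67 ch [309.   54.6  55.7] phi 177.1 tz [ 0.012  0.008 -1.   ] w [0.64  0.2   0.241] q [ 0.21  0.47  1.69 -0.35  0.49 -0.91] F [-1.4 13.7  0.6] M [2.54 0.02 1.31] g 0.0158 30.0
side wing_grip 0.53 [0.303 0.055 0.049]
side follower_face 0.76 [0.282 0.008 0.005]
scene wing_grip 0.35 [0.311 0.057 0.046]
scene follower_face 0.7 [ 0.284 -0.002  0.007]
```

>>> move_arm(series="-3 3 0 0 0 0; -6 5.5 0 0 0 0; -6 5.5 0 0 0 0; -6 5.5 0 0 0 0")

```text
time: 10.3
position: [0.6433, 0.2003, 0.2423]
tool_rot: [0.088, 0.961, -0.012, 0.261]
ft_force: [-2.5, 4.4, 4.2]
grip_width: 0.016
grip_force: 30.0
```

```bash
python3 - <<'E'
from h import *
st()
E
```

```text
t 10.3 ch [312.7  55.2  55.4] phi 177.3 tz [ 0.005 -0.001 -1.   ] w [0.643 0.2   0.242] q [ 0.21  0.48  1.67 -0.35  0.52 -0.91] F [-0.6  4.   5.2] M [0.72 0.24 0.24] g 0.016 30.0
```

>>> move_arm(series="0 0 0 0 0 6; 0 0 0 0 0 12; 0 0 0 0 0 18; 0 0 0 0 0 24; 0 0 0 0 0 30; 0 0 0 0 0 34; 0 0 0 0 0 34")

```text
time: 10.88
position: [0.6427, 0.1994, 0.242]
tool_rot: [0.366, 0.893, 0.064, 0.253]
ft_force: [-3.8, 2.5, 5.5]
grip_width: 0.0159
grip_force: 30.0
```

>>> move_arm(series="0 0 0 0 0 6; 0 0 0 0 0 12; 0 0 0 0 0 18; 0 0 0 0 0 24; 0 0 0 0 0 30; 0 0 0 0 0 34; 0 0 0 0 0 34")

```text
time: 11.47
position: [0.6421, 0.1988, 0.2417]
tool_rot: [0.611, 0.747, 0.134, 0.223]
ft_force: [-5.0, -0.1, 6.7]
grip_width: 0.0158
grip_force: 30.0
```

```bash
cat >> h.py <<'E'
_w=ch(.232,.0561,.0485); PSI-=.0115
ex=np.array([np.cos(PSI)*np.cos(np.pi/6),np.sin(PSI)*np.cos(np.pi/6),.5]); ey=np.array([-np.sin(PSI),np.cos(PSI),0]); ez=np.cross(ex,ey)
C=np.c_[ex,ey,ez]; O=_w-C@[.232,.056,.0485]
E
python3 - <<'E'
from h import *
st()
for n in ['side','scene']:
  c=snap(n)
  for t in ['follower_face','bay','stop','rail_top']:
    for r in robot.tip_of(c,t)[:1]: print(n,t,round(r['p'],2),np.round(inch(r['xyz']),3))
E
```

```text
t 11.47 ch [311.5  54.2  55.3] phi 109.8 tz [ 0.002  0.001 -1.   ] w [0.642 0.199 0.242] q [ 0.21  0.48  1.67 -0.35  0.52  0.27] F [-0.9 -0.8  8.2] M [-0.05  0.45  0.08] g 0.0158 30.0
side follower_face 0.51 [0.29  0.005 0.003]
side bay 0.35 [ 0.192 -0.656 -0.149]
side stop 0.67 [ 0.34  -0.     0.003]
side rail_top 0.98 [ 0.338 -0.003  0.008]
scene follower_face 0.52 [ 0.29  -0.002  0.001]
scene bay 0.84 [ 0.251  0.001 -0.004]
scene stop 0.76 [ 0.002 -0.001  0.008]
scene rail_top 0.88 [0.341 0.004 0.003]
```

>>> move_arm(series="0 0 0 0 0 0; 0 0 0 0 0 0; 0 0 0 0 0 0; 0 0 0 0 0 0; 0 0 -20 0 0 0; 0 0 -60 0 0 0; 0 0 -90 0 0 0; 0 0 -90 0 0 0", jaw=0.6)

```text
time: 12.63
position: [0.5986, 0.207, 0.3251]
tool_rot: [0.61, 0.747, 0.138, 0.225]
ft_force: [0.6, 0.3, 0.1]
grip_width: 0.0511
grip_force: 0.0
```

```bash
python3 - <<'E'
from h import *
st()
for n in ['side','scene','wrist']:
  c=snap(n)
  for t in ['follower_face','wing_grip','bay','stop']:
    for r in robot.tip_of(c,t)[:1]: print(n,t,round(r['p'],2),np.round(inch(r['xyz']),3))
plan([((.44,-.28,.36),down(60))])
E
```

```text
t 12.63 ch [314.9  56.  149.7] phi 109.8 tz [ 0.011  0.007 -1.   ] w [0.599 0.207 0.325] q [ 0.24  0.32  1.67 -0.3   0.67  0.23] F [ 0.5  0.4 -0.2] M [ 0.07  0.17 -0.05] g 0.0511 0.0
side follower_face 0.78 [0.289 0.005 0.003]
side wing_grip 0.7 [ 0.002 -0.001  0.004]
side bay 0.82 [ 0.251 -0.007 -0.002]
side stop 0.84 [ 0.002 -0.001  0.004]
scene follower_face 0.77 [ 0.288 -0.001  0.003]
scene wing_grip 0.58 [0.313 0.057 0.049]
scene bay 0.84 [ 0.246  0.002 -0.001]
wrist follower_face 0.8 [ 0.292 -0.002  0.004]
wrist wing_grip 0.78 [0.309 0.057 0.048]
wrist bay 0.76 [0.251 0.004 0.002]
   -227.7 -110.8 -39.9 15.4 -0.3 20.3  x 8
   -253.6 -32.1 -19.1 15.4 -0.3 20.3  x 8
 -- at [ 440. -280.  360.]
```

Follower clamped at about 0.29. Now to the cassettes.

>>> move_arm(series="-228 -111 -40 15.5 0 20; -228 -111 -40 15.5 0 20; -228 -111 -40 15.5 0 20; -228 -111 -40 15.5 0 20; -228 -111 -40 15.5 0 20; -228 -111 -40 15.5 0 20; -228 -111 -40 15.5 0 20; -228 -111 -40 15.5 0 20")

```text
time: 14.05
position: [0.5185, -0.0399, 0.3402]
tool_rot: [0.757, 0.64, 0.07, 0.113]
ft_force: [0.4, 0.2, 0.1]
grip_width: 0.0525
grip_force: 0.0
```

>>> move_arm(series="-254 -32 -19 15.4 0 20; -254 -32 -19 15.4 0 20; -254 -32 -19 15.4 0 20; -254 -32 -19 15.4 0 20; -254 -32 -19 15.4 0 20; -254 -32 -19 15.4 0 20; -254 -32 -19 15.4 0 20; -254 -32 -19 15.4 0 20")

```text
time: 14.72
position: [0.4421, -0.2829, 0.3594]
tool_rot: [0.864, 0.504, 0.002, -0.003]
ft_force: [0.6, 0.1, 0.2]
grip_width: 0.0521
grip_force: 0.0
```

```bash
cat >> h.py <<'E'
def cas(c,lo=None):
    """white cassettes in a picture: nets' origin and tail, plus minAreaRect of the white blob near it"""
    hsv=cv2.cvtColor(c['img'],cv2.COLOR_RGB2HSV)
    orig=robot.tip_of(c,'cassette_0'); tails=robot.tip_of(c,'cassette_0_tail')
    for r in orig:
        if r['p']<.3: continue
        p=np.array(r['xyz']); u=proj(c,p+[0,0,.006]).round().astype(int)
        if not(3<u[0]<556 and 3<u[1]<416): continue
        col=np.median(c['img'][u[1]-3:u[1]+4,u[0]-3:u[0]+4].reshape(-1,3),axis=0)
        t=[np.array(q['xyz']) for q in tails if np.linalg.norm(np.array(q['xyz'])[:2]-p[:2])<.035]
        az=[round(np.degrees(np.arctan2(*(p-q)[1::-1])),0) for q in t]
        print(round(r['p'],2),np.round(p,3),u,'rgb',col,'az',az)
E
python3 - <<'E'
from h import *
st()
c=snap('wrist','w5.png'); cas(c); np.savez('w5.npz',mtx=c['mtx'],w=c['world_to_cam'],img=c['img'])
cv2.imwrite('pics/w5z.png',cv2.resize(c['img'][0:250,150:480,::-1],(790,598)))
E
```

```text
t 14.72 ch [ 259.7 -451.5  221.1] phi 71.4 tz [-0.501  0.007 -0.865] w [ 0.442 -0.283  0.359] q [-0.79  0.27  1.52  0.01  1.35 -0.27] F [ 0.7  0.2 -0.1] M [ 0.01 -0.03  0.04] g 0.0521 0.0
0.87 [ 0.491 -0.283  0.003] [307 159] rgb [ 49.  79. 143.] az [np.float64(-152.0)]
0.75 [ 0.362 -0.352  0.003] [260 231] rgb [160. 103. 121.] az [np.float64(-28.0)]
0.62 [ 0.58  -0.283  0.   ] [356 132] rgb [165. 169. 159.] az [np.float64(-89.0)]
0.57 [ 0.562 -0.132 -0.   ] [301  47] rgb [170. 174. 165.] az []
0.56 [ 0.454 -0.372  0.002] [312 215] rgb [ 97. 101.  93.] az [np.float64(-147.0)]
```

View pics/w5z.png

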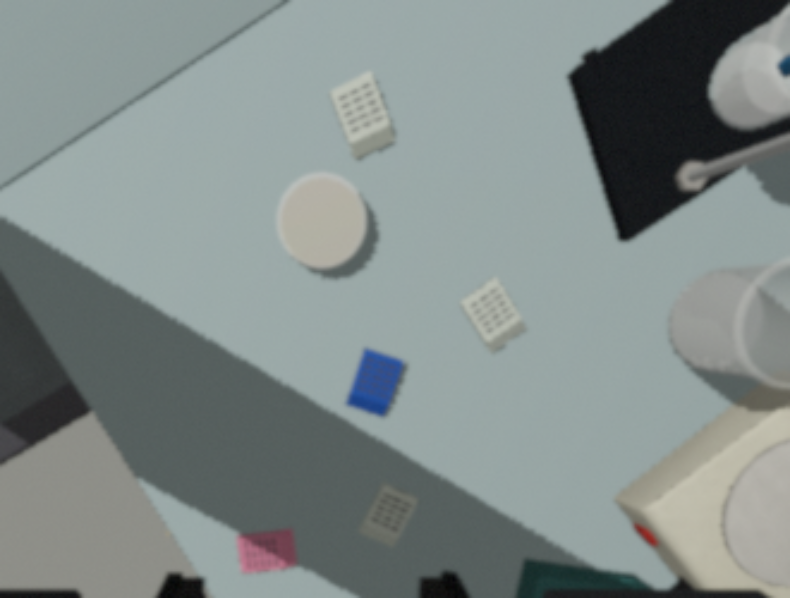

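```bash
cat >> h.py <<'E'
from scipy.optimize import minimize
BOX=np.array([[x,y,z] for x,z in((-.0205,0),(-.0205,.008),(.0205,0),(.0205,.0026),(.012,.008)) for y in(-.014,.014)])
def fit(c,x,y,az,K=6,f=None):
    """pose of a white cassette on the bench by silhouette; prints x y az IoU"""
    im=c['img'].astype(float); u=proj(c,[x,y,.004]).round().astype(int); a=35
    r0,c0=max(u[1]-a,0),max(u[0]-a,0); im=im[r0:u[1]+a,c0:u[0]+a]
    m=cv2.resize(im[:,:,0]-im[:,:,2],None,fx=K,fy=K,interpolation=cv2.INTER_LINEAR)
    m8=(m>-4).astype('uint8'); n,l=cv2.connectedComponents(m8); q=((u-[c0,r0]+.5)*K).astype(int); lab=l[q[1],q[0]]; M=(l==lab) if lab else m8>0
    M=cv2.morphologyEx(M.astype('uint8'),cv2.MORPH_CLOSE,np.ones((3*K,3*K)))
    def sil(v):
        R2=R.from_euler('z',v[2]).as_matrix(); P=np.array([proj(c,R2@b+[v[0],v[1],0]) for b in BOX])
        P=((P-[c0,r0]+.5)*K).astype(np.float32); s=np.zeros_like(M); cv2.fillConvexPoly(s,cv2.convexHull(P).astype(np.int32),1); return s
    def cost(w):
        s=sil([x+w[0]*.005,y+w[1]*.005,np.radians(az+w[2]*8)]); return 1-(s&M).sum()/max((s|M).sum(),1)
    best=min((minimize(cost,[0,0,k],method='Nelder-Mead',options=dict(xatol=.01,fatol=1e-4,initial_simplex=np.array([[0,0,k],[1,0,k],[0,1,k],[0,0,k+1.]]))) for k in(-1.5,0,1.5)),key=lambda r:r.fun)
    w=best.x; v=(x+w[0]*.005,y+w[1]*.005,az+w[2]*8)
    print('fit',np.round(v,4),'IoU',round(1-best.fun,3)); return v
E
python3 - <<'E'
from h import *
d=np.load('w5.npz'); c=dict(mtx=d['mtx'],world_to_cam=d['w'],img=d['img'])
g=lambda u,v:ray(c,150+u/2.394,v/2.394,.006)[:2]
for n,(t,h) in dict(A=((355,80),(375,150)),B=((478,290),(508,344)),C=((400,490),(378,538))).items():
    t,h=g(*t),g(*h); a=np.degrees(np.arctan2(*(h-t)[::-1])); print(n,(t+h)/2,a)
    fit(c,*((t+h)/2),a)
E
```

```text
A [ 0.56347841 -0.13435768] -100.89535081924949
fit [  0.5622  -0.1333 -95.9204] IoU 0.98
B [ 0.58016647 -0.28440252] -86.83250630027882
fit [  0.581   -0.2832 -84.0046] IoU 0.978
C [ 0.45487749 -0.37190206] -141.8178584896659
fit [   0.4533   -0.3727 -144.9449] IoU 0.935
```

A is at crop (362,113), B at (490,313) and C at (389,514). All three are white with slotted lids, so they fit the description. The blue one (377,381) and the pink one (267,551) don't. I'll start with A.

```bash
python3 - <<'E'
from h import *
plan([((.5622,-.1333,.075),down(84)),((.5622,-.1333,.0238),down(84))])
E
```

```text
91.9 17.6 142.7 -0.1 -0.2 -11.6  x 6
   86.9 35.5 142.5 -0.1 -0.3 -11.6  x 6
 -- at [ 562.2 -133.3   75. ]
   0 -0 51.2 -0 0 0  x 3
 -- at [ 562.2 -133.3   23.8]
```

>>> move_arm(series="92 18 143 0 0 -12; 92 18 143 0 0 -12; 92 18 143 0 0 -12; 92 18 143 0 0 -12; 92 18 143 0 0 -12; 92 18 143 0 0 -12", jaw=0.47)

```text
time: 15.37
position: [0.5017, -0.2048, 0.215]
tool_rot: [0.804, 0.595, 0.001, -0.006]
ft_force: [-0.5, 0.1, 0.4]
grip_width: 0.0412
grip_force: 0.0
```

>>> move_arm(series="87 36 142 0 0 -11.5; 87 36 142 0 0 -11.5; 87 36 142 0 0 -11.5; 87 36 142 0 0 -11.5; 87 36 142 0 0 -11.5; 87 36 142 0 0 -11.5; 87 36 142 0 0 -11.5; 87 36 142 0 0 -11.5")

```text
time: 16.03
position: [0.5638, -0.137, 0.0786]
tool_rot: [0.742, 0.67, 0.003, -0.0]
ft_force: [0.1, -0.1, 0.1]
grip_width: 0.0407
grip_force: 0.0
```

```bash
python3 - <<'E'
from h import *
st(); c=snap('wrist'); cas(c)
s=snap('side'); cas(s)
fit(s,.5622,-.1333,-96)
plan([((.5622,-.1333,.0238),down(84))])
E
```

```text
t 16.03 ch [ 205.2 -289.4  -71.6] phi 92.0 tz [-0.497  0.006 -0.868] w [ 0.564 -0.137  0.079] q [-0.43  0.7   1.67  0.01  0.76 -0.34] F [ 0.2 -0.   0.1] M [-0.05 -0.1   0.02] g 0.0407 0.0
0.95 [ 0.562 -0.131 -0.003] [276 220] rgb [144. 147. 138.] az []
0.76 [ 0.453 -0.375  0.002] [250 312] rgb [186. 191. 184.] az [np.float64(-131.0)]
0.74 [ 0.51  -0.18   0.001] [265 256] rgb [202. 196. 186.] az []
0.59 [ 0.566 -0.132 -0.006] [284 247] rgb [173. 178. 170.] az []
0.56 [ 0.494 -0.286  0.005] [264 282] rgb [26. 43. 83.] az [np.float64(-110.0)]
0.52 [ 0.581 -0.282 -0.002] [301 281] rgb [101. 104. 100.] az []
0.46 [ 0.362 -0.351 -0.001] [206 308] rgb [195. 117. 144.] az [np.float64(-17.0)]
fit [  0.5631  -0.1281 -99.4887] IoU 0.769
   2.5 -0.7 53.1 0 -0.4 0.1  x 3
 -- at [ 562.2 -133.3   23.8]
```

>>> move_arm(series="0 0 0 0 0 0; 0 0 0 0 0 0")

```text
time: 16.5
position: [0.5623, -0.1356, 0.0759]
tool_rot: [0.742, 0.67, 0.002, -0.003]
ft_force: [-0.6, -0.5, 0.3]
grip_width: 0.041
grip_force: 0.0
```

```bash
python3 - <<'E'
from h import *
st(); c=snap('wrist'); fit(c,.5622,-.1333,-96)
plan([((.5622,-.1333,.0238),down(84))])
E
```

```text
t 16.5 ch [ 202.4 -288.2  -73.1] phi 92.0 tz [-0.501  0.007 -0.865] w [ 0.562 -0.136  0.076] q [-0.43  0.71  1.68  0.01  0.76 -0.34] F [-0.3 -0.6  0.5] M [-0.03 -0.15 -0.04] g 0.041 0.0
fit [  0.5618  -0.1336 -95.7658] IoU 0.972
   1.8 -0.3 52 -0.1 -0.4 0.2  x 3
 -- at [ 562.2 -133.3   23.8]
```

>>> move_arm(series="2 0 25 0 0 0; 2 0 45 0 0 0; 2 0 52 0 0 0; 2 0 52 0 0 0")

```text
time: 16.88
position: [0.5619, -0.1327, 0.0232]
tool_rot: [0.742, 0.67, 0.002, -0.004]
ft_force: [0.8, -0.0, -0.1]
grip_width: 0.0409
grip_force: 0.0
```

>>> move_arm(series="0 0 0 0 0 0; 0 0 0 0 0 0; 0 0 0 0 0 0; 0 0 0 0 0 0; 0 0 0 0 0 0", jaw=0.2, newtons=15)

```text
time: 17.3
position: [0.5627, -0.1331, 0.0239]
tool_rot: [0.742, 0.67, 0.002, -0.003]
ft_force: [-0.8, -0.4, 0.8]
grip_width: 0.0278
grip_force: 15.0
```

```bash
python3 - <<'E'
from h import *
st()
p,M=pose()
plan([((.56,-.12,.27),down(84)),(ch(.25,0,.0235+.08),tilt(0))])
E
```

```text
t 17.3 ch [ 176.4 -285.7 -118.2] phi 92.0 tz [-0.501  0.007 -0.865] w [ 0.563 -0.133  0.024] q [-0.43  0.79  1.69  0.01  0.66 -0.34] F [-0.2 -0.5  1.1] M [-0.04 -0.06  0.02] g 0.0278 15.0
   14.6 -4.2 -246 -0.1 -0.4 0.2  x 8
 -- at [ 560. -120.  270.]
   91.5 -10.4 5.8 -8 7.7 30  x 6
   72.5 -55.8 12.4 -8.1 7.7 30  x 6
   32.9 -85.8 9.3 -8 7.7 30  x 6
 -- at [557.7 156.4 252.7]
```

>>> move_arm(series="0 0 -20 0 0 0; 5 0 -60 0 0 0; 10 -2 -100 0 0 0; 14 -4 -140 0 0 0; 14 -4 -180 0 0 0; 14 -4 -220 0 0 0; 14 -4 -246 0 0 0; 14 -4 -246 0 0 0")

```text
time: 17.97
position: [0.5635, -0.1218, 0.2769]
tool_rot: [0.742, 0.67, 0.005, 0.003]
ft_force: [-0.4, -0.8, 0.2]
grip_width: 0.0275
grip_force: 15.0
```

>>> move_arm(series="92 -10 6 -8 7.5 30; 92 -10 6 -8 7.5 30; 92 -10 6 -8 7.5 30; 92 -10 6 -8 7.5 30; 92 -10 6 -8 7.5 30; 92 -10 6 -8 7.5 30; 92 -10 6 -8 7.5 30")

```text
time: 18.55
position: [0.5589, -0.0279, 0.264]
tool_rot: [0.886, 0.453, 0.095, 0.004]
ft_force: [0.4, 0.2, 0.1]
grip_width: 0.0278
grip_force: 15.0
```

>>> move_arm(series="72 -56 12 -8 7.5 30; 72 -56 12 -8 7.5 30; 72 -56 12 -8 7.5 30; 72 -56 12 -8 7.5 30; 72 -56 12 -8 7.5 30; 72 -56 12 -8 7.5 30; 72 -56 12 -8 7.5 30")

```text
time: 19.13
position: [0.558, 0.0639, 0.2592]
tool_rot: [0.963, 0.201, 0.181, 0.011]
ft_force: [0.8, -0.2, -1.1]
grip_width: 0.0272
grip_force: 15.0
```

>>> move_arm(series="33 -86 9 -8 7.5 30; 33 -86 9 -8 7.5 30; 33 -86 9 -8 7.5 30; 33 -86 9 -8 7.5 30; 33 -86 9 -8 7.5 30; 33 -86 9 -8 7.5 30; 33 -86 9 -8 7.5 30; 33 -86 9 -8 7.5 30")

```text
time: 19.8
position: [0.5567, 0.1566, 0.2539]
tool_rot: [0.965, -0.068, 0.253, 0.018]
ft_force: [-0.3, 0.4, -0.9]
grip_width: 0.0278
grip_force: 15.0
```

```bash
python3 - <<'E'
from h import *
st()
c=snap('side'); cas(c)
w=snap('wrist','w6.png')
for n,c in(('wrist',w),('scene',snap('scene'))):
  for t in ['follower_face','bay','stop','cassette_0','cassette_0_tail']:
    for r in robot.tip_of(c,t)[:1]: print(n,t,round(r['p'],2),np.round(inch(r['xyz']),3),np.round(proj(c,r['xyz'])))
plan([(ch(.25,0,.0235+.02),tilt(0))])
E
```

```text
t 19.8 ch [249.7   0.  105. ] phi 0.3 tz [-0.011  0.003 -1.   ] w [0.557 0.157 0.254] q [ 0.15  0.34  1.88 -0.33  0.45  2.13] F [-0.7  0.4 -0.6] M [0.09 0.34 0.01] g 0.0278 15.0
0.61 [ 0.58  -0.28  -0.002] [300 280] rgb [165. 170. 163.] az []
0.6 [ 0.456 -0.371 -0.001] [251 311] rgb [88. 90. 87.] az [np.float64(-132.0)]
0.51 [ 0.364 -0.352  0.007] [206 306] rgb [102.  66.  76.] az [np.float64(-15.0)]
0.5 [ 0.492 -0.282  0.003] [263 282] rgb [23. 39. 76.] az [np.float64(-128.0)]
0.48 [0.571 0.155 0.231] [272 124] rgb [71. 71. 66.] az [np.float64(-90.0)]
wrist follower_face 0.84 [ 0.29  -0.001  0.004] [282. 170.]
wrist bay 0.96 [ 0.25  -0.     0.001] [281. 216.]
wrist cassette_0 0.96 [ 0.25  -0.001  0.083] [282. 258.]
wrist cassette_0_tail 0.29 [ 0.253  0.002 -0.002] [278. 212.]
scene follower_face 0.51 [0.289 0.001 0.001] [245. 157.]
scene bay 0.89 [0.249 0.001 0.001] [236. 165.]
scene stop 0.79 [-0.001 -0.003  0.006] [178. 209.]
scene cassette_0 0.65 [ 0.018 -0.531 -0.054] [257. 314.]
scene cassette_0_tail 0.73 [ 0.005 -0.525 -0.042] [250. 314.]
   0.7 -0.1 62 -0.2 0.6 0.2  x 3
 -- at [587.4 152.  200.6]
```

View pics/w6.png

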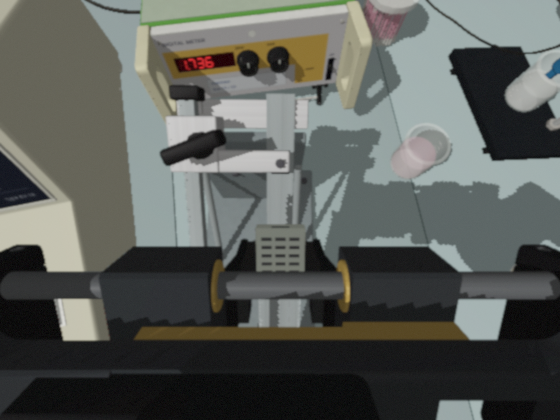

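>>> move_arm(series="2 0 30 0 0.5 0; 2 0 55 0 0.5 0; 2 0 70 0 0.5 0; 2 0 76 0 0.5 0; 2 0 79 0 0.5 0; 2 0 79 0 0.5 0; 2 0 79 0 0.5 0")

```text
time: 21.13
position: [0.5968, 0.1508, 0.1871]
tool_rot: [0.964, -0.069, 0.258, 0.018]
ft_force: [-0.8, 0.4, 0.7]
grip_width: 0.0274
grip_force: 15.0
```

```bash
python3 - <<'E'
from h import *
st()
E
```

```text
t 21.13 ch [2.514e+02 1.000e-01 2.700e+01] phi 0.2 tz [-0.     0.003 -1.   ] w [0.597 0.151 0.187] q [ 0.13  0.5   1.86 -0.46  0.3   2.25] F [-0.3  0.3  1. ] M [ 0.02  0.32 -0.03] g 0.0274 15.0
```

>>> move_arm(series="0 0 1 0 0 0; 0 0 2.5 0 0 0; 0 0 2.5 0 0 0; 0 0 2.5 0 0 0")

```text
time: 21.47
position: [0.598, 0.1505, 0.1848]
tool_rot: [0.964, -0.069, 0.258, 0.018]
ft_force: [0.5, 0.9, -0.1]
grip_width: 0.0277
grip_force: 15.0
```

>>> move_arm(series="0 0 0 0 0 0; 0 0 0 0 0 0; 0 0 0 0 0 0; 0 0 0 0 0 0; 0 0 0 0 0 0; 0 0 0 0 0 0; 0 0 0 0 0 0; 0 0 0 0 0 0", jaw=0.5)

```text
time: 22.13
position: [0.598, 0.1504, 0.1843]
tool_rot: [0.964, -0.069, 0.258, 0.018]
ft_force: [-0.2, 0.3, -0.0]
grip_width: 0.0434
grip_force: 0.0
```

```bash
cat >> h.py <<'E'
def tube():
  for n in ('side','scene','wrist'):
    c=snap(n)
    for t in ['cassette_0','cassette_0_tail']:
      for r in robot.tip_of(c,t):
        q=inch(r['xyz'])
        if abs(q[1])<.05: print(n,t,round(r['p'],2),np.round(q,3),np.round(proj(c,r['xyz'])))
E
python3 - <<'E'
from h import *
st(); tube()
p,M=pose()
plan([(p+.1*ez,M),((.581,-.22,.28),down(96)),((.581,-.2832,.09),down(96))])
E
```

```text
t 22.13 ch [251.1  -0.   23.9] phi 0.2 tz [-0.001  0.003 -1.   ] w [0.598 0.15  0.184] q [ 0.13  0.5   1.86 -0.46  0.3   2.25] F [-0.2  0.2  0.1] M [0.08 0.31 0.02] g 0.0434 0.0
side cassette_0 0.43 [ 0.251 -0.003  0.001] [285. 148.]
side cassette_0 0.34 [0.338 0.001 0.005] [310. 133.]
side cassette_0_tail 0.58 [-0.001  0.001  0.   ] [214. 184.]
scene cassette_0 0.58 [0.018 0.002 0.001] [183. 206.]
scene cassette_0_tail 0.61 [ 0.288 -0.002  0.005] [245. 157.]
   -0.1 -0.3 -100 0 0 0  x 4
 -- at [548.5 157.7 270.9]
   26.3 123.1 11.5 9 -7.1 -33.8  x 7
   -46.6 117.3 -6.8 9 -7.1 -33.8  x 7
   -104.9 69.5 -12.2 9 -7 -33.9  x 7
 -- at [ 581. -220.  280.]
   -62.9 -6.6 190 0 -0 -0  x 7
 -- at [ 581.  -283.2   90. ]
```

>>> move_arm(series="0 0 -20 0 0 0; 0 0 -55 0 0 0; 0 0 -90 0 0 0; 0 0 -100 0 0 0; 0 0 -100 0 0 0")

```text
time: 23.0
position: [0.5488, 0.158, 0.274]
tool_rot: [0.963, -0.069, 0.26, 0.017]
ft_force: [0.7, -0.2, -0.8]
grip_width: 0.0437
grip_force: 0.0
```

```bash
python3 - <<'E'
from h import *
st(); tube()
for n in ('scene','wrist'):
    c=snap(n); u=[proj(c,ch(s,y,z)) for s in(-.01,.3) for y in(-.02,.02) for z in(0,.02)]; print(n,np.min(u,0).round(),np.max(u,0).round())
    if n=='scene': cv2.imwrite('pics/sc7.png',cv2.resize(c['img'][130:230,160:293,::-1],(798,600)))
E
```

```text
t 23.0 ch [252.8   0.3 126.5] phi 0.2 tz [ 0.004  0.005 -1.   ] w [0.549 0.158 0.274] q [ 0.16  0.3   1.88 -0.32  0.48  2.12] F [ 0.2 -0.1 -1.1] M [ 0.1   0.36 -0.01] g 0.0437 0.0
scene cassette_0 0.36 [ 0.021 -0.001 -0.002] [184. 207.]
scene [172. 150.] [251. 214.]
wrist [256. 156.] [305. 444.]
```

View pics/sc7.png

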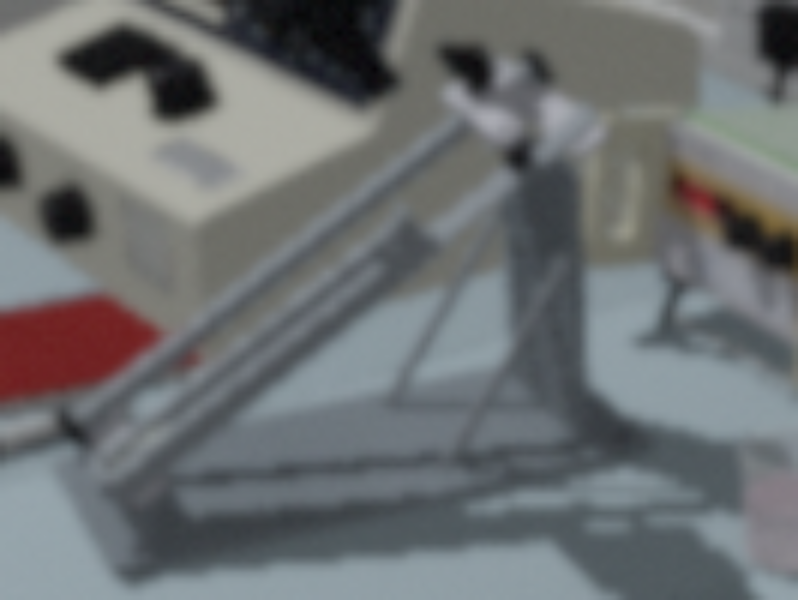

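The bay at crop (450,210) is empty and a white cassette shows in the slot at the bottom stop (130,450). Next is B.

>>> move_arm(series="26 123 11 9 -7 -34; 26 123 11 9 -7 -34; 26 123 11 9 -7 -34; 26 123 11 9 -7 -34; 26 123 11 9 -7 -34; 26 123 11 9 -7 -34; 26 123 11 9 -7 -34", jaw=0.47)

```text
time: 24.13
position: [0.5591, 0.0296, 0.2742]
tool_rot: [0.962, 0.185, 0.198, 0.016]
ft_force: [-0.8, 0.4, -0.1]
grip_width: 0.041
grip_force: 0.0
```

>>> move_arm(series="-47 117 -7 9 -7 -34; -47 117 -7 9 -7 -34; -47 117 -7 9 -7 -34; -47 117 -7 9 -7 -34; -47 117 -7 9 -7 -34; -47 117 -7 9 -7 -34; -47 117 -7 9 -7 -34")

```text
time: 24.72
position: [0.5577, -0.0959, 0.275]
tool_rot: [0.875, 0.47, 0.112, 0.01]
ft_force: [0.0, 0.4, 0.0]
grip_width: 0.041
grip_force: 0.0
```

>>> move_arm(series="-105 70 -12 9 -7 -34; -105 70 -12 9 -7 -34; -105 70 -12 9 -7 -34; -105 70 -12 9 -7 -34; -105 70 -12 9 -7 -34; -105 70 -12 9 -7 -34; -105 70 -12 9 -7 -34; -105 70 -12 9 -7 -34")

```text
time: 25.38
position: [0.5556, -0.2204, 0.2753]
tool_rot: [0.704, 0.71, 0.015, 0.002]
ft_force: [-0.1, 0.1, 0.3]
grip_width: 0.0404
grip_force: 0.0
```

```bash
python3 - <<'E'
from h import *
st(); c=snap('wrist'); cas(c); v=fit(c,.581,-.2832,-84)
cas(snap('side'))
plan([((v[0],v[1],.075),down(v[2]+180))])
E
```

```text
t 25.38 ch [ 307.1 -373.1   96.7] phi 97.2 tz [-0.482  0.022 -0.876] w [ 0.556 -0.22   0.275] q [-0.58  0.45  1.48  0.03  1.2  -0.6 ] F [0.  0.  0.3] M [ 0.02 -0.02 -0.06] g 0.0404 0.0
0.81 [ 0.489 -0.28   0.002] [229 226] rgb [27. 43. 83.] az [np.float64(-156.0)]
0.7 [ 0.582 -0.285 -0.   ] [293 229] rgb [161. 165. 156.] az []
fit [  0.5809  -0.2836 -84.3208] IoU 0.964
0.77 [ 0.361 -0.35  -0.   ] [205 308] rgb [190. 114. 140.] az [np.float64(-15.0)]
0.75 [ 0.454 -0.372 -0.002] [250 312] rgb [96. 98. 94.] az [np.float64(-136.0)]
0.57 [ 0.578 -0.28  -0.003] [299 281] rgb [176. 181. 174.] az []
0.54 [ 0.493 -0.283  0.003] [263 282] rgb [30. 49. 95.] az [np.float64(-129.0)]
0.45 [0.64  0.151 0.185] [295 139] rgb [71. 70. 70.] az []
   -66.3 19.5 200.2 1.4 -0.9 -5  x 7
 -- at [ 580.9 -283.7   75. ]
```

>>> move_arm(series="-66 19.5 200 1.4 -1 -5; -66 19.5 200 1.4 -1 -5; -66 19.5 200 1.4 -1 -5; -66 19.5 200 1.4 -1 -5; -66 19.5 200 1.4 -1 -5; -66 19.5 200 1.4 -1 -5; -66 19.5 200 1.4 -1 -5; -66 19.5 200 1.4 -1 -5")

```text
time: 26.35
position: [0.5814, -0.2836, 0.0761]
tool_rot: [0.671, 0.741, -0.0, 0.001]
ft_force: [-0.3, -0.2, -0.1]
grip_width: 0.0413
grip_force: 0.0
```

>>> move_arm(series="0 0 0 0 0 0; 0 0 0 0 0 0")

```text
time: 26.52
position: [0.5825, -0.284, 0.0787]
tool_rot: [0.671, 0.741, 0.0, 0.003]
ft_force: [-0.0, 0.3, 0.6]
grip_width: 0.0407
grip_force: 0.0
```

```bash
python3 - <<'E'
from h import *
st(); c=snap('wrist'); v=fit(c,.581,-.2836,-84)
plan([((.5809,-.2836,.0235),down(95.7))])
E
```

```text
t 26.52 ch [ 239.9 -432.1  -91.5] phi 102.4 tz [-0.495 -0.004 -0.869] w [ 0.583 -0.284  0.079] q [-0.63  0.76  1.5  -0.    0.88 -0.72] F [0.2 0.3 0.6] M [-0.   -0.12  0.01] g 0.0407 0.0
fit [  0.5809  -0.2835 -83.6929] IoU 0.981
   0.7 -1.7 55 0.3 0.3 -0  x 3
 -- at [ 580.9 -283.6   23.5]
```

>>> move_arm(series="0 -1 25 0 0 0; 0 -1 45 0 0 0; 0 -1 53 0 0 0; 0 -1 53 0 0 0; 0 -1 53 0 0 0")

```text
time: 26.98
position: [0.5807, -0.2839, 0.0236]
tool_rot: [0.671, 0.741, -0.0, 0.002]
ft_force: [0.1, 0.3, 0.3]
grip_width: 0.0402
grip_force: 0.0
```

>>> move_arm(series="0 0 0 0 0 0; 0 0 0 0 0 0; 0 0 0 0 0 0; 0 0 0 0 0 0; 0 0 0 0 0 0", jaw=0.2)

```text
time: 27.4
position: [0.5803, -0.2838, 0.0227]
tool_rot: [0.671, 0.741, -0.0, 0.001]
ft_force: [-0.7, 1.3, 3.3]
grip_width: 0.0279
grip_force: 15.0
```

```bash
python3 - <<'E'
from h import *
st()
plan([((.57,-.24,.27),down(96)),(ch(.251,0,.105),tilt(0))])
E
```

```text
t 27.4 ch [ 209.9 -432.2 -138.9] phi 102.3 tz [-0.499 -0.001 -0.867] w [ 0.58  -0.284  0.023] q [-0.63  0.85  1.51 -0.    0.78 -0.73] F [0.9 1.2 3.3] M [ 0.08 -0.05 -0.01] g 0.0279 15.0
   44.3 -5.7 -247.3 0.1 0.1 -0.3  x 8
 -- at [ 570. -240.  270.]
   131.8 9.7 5.2 -9.1 7.1 33.9  x 7
   113 -66.9 16.2 -9.1 7 33.9  x 7
   53.9 -120.3 11.3 -9.1 7.1 33.8  x 7
 -- at [557.8 156.4 254.5]
```

>>> move_arm(series="0 0 -20 0 0 0; 10 -2 -60 0 0 0; 20 -4 -100 0 0 0; 30 -6 -140 0 0 0; 40 -6 -180 0 0 0; 44 -6 -220 0 0 0; 44 -6 -247 0 0 0; 44 -6 -247 0 0 0")

```text
time: 28.07
position: [0.5727, -0.2418, 0.2765]
tool_rot: [0.671, 0.741, 0.001, 0.007]
ft_force: [1.3, -0.7, -0.3]
grip_width: 0.0276
grip_force: 15.0
```

>>> move_arm(series="132 10 5 -9 7 34; 132 10 5 -9 7 34; 132 10 5 -9 7 34; 132 10 5 -9 7 34; 132 10 5 -9 7 34; 132 10 5 -9 7 34; 132 10 5 -9 7 34")

```text
time: 28.65
position: [0.5658, -0.1079, 0.2632]
tool_rot: [0.854, 0.51, 0.097, 0.007]
ft_force: [0.2, -0.1, -0.4]
grip_width: 0.0278
grip_force: 15.0
```

>>> move_arm(series="113 -67 16 -9 7 34; 113 -67 16 -9 7 34; 113 -67 16 -9 7 34; 113 -67 16 -9 7 34; 113 -67 16 -9 7 34; 113 -67 16 -9 7 34; 113 -67 16 -9 7 34")

```text
time: 29.23
position: [0.5634, 0.0241, 0.2583]
tool_rot: [0.955, 0.23, 0.185, 0.015]
ft_force: [-0.2, 0.9, -0.1]
grip_width: 0.0279
grip_force: 15.0
```

>>> move_arm(series="54 -120 11 -9 7 34; 54 -120 11 -9 7 34; 54 -120 11 -9 7 34; 54 -120 11 -9 7 34; 54 -120 11 -9 7 34; 54 -120 11 -9 7 34; 54 -120 11 -9 7 34; 54 -120 11 -9 7 34")

```text
time: 29.9
position: [0.5619, 0.1561, 0.2539]
tool_rot: [0.963, -0.076, 0.257, 0.02]
ft_force: [0.3, 0.3, -0.3]
grip_width: 0.0276
grip_force: 15.0
```

>>> move_arm(series="0 0 0 0 0 0; 0 0 0 0 0 0; 0 0 0 0 0 0")

```text
time: 30.15
position: [0.5613, 0.1554, 0.2538]
tool_rot: [0.964, -0.075, 0.256, 0.02]
ft_force: [-0.3, 0.0, 0.2]
grip_width: 0.028
grip_force: 15.0
```

```bash
python3 - <<'E'
from h import *
st(); c=snap('wrist')
for t in ['follower_face','bay','cassette_0','cassette_0_tail']:
    for r in robot.tip_of(c,t)[:2]: print(t,round(r['p'],2),np.round(inch(r['xyz']),3),np.round(proj(c,r['xyz'])))
plan([(ch(.2515,0,.0265),tilt(0))])
E
```

```text
t 30.15 ch [253.8  -0.5 102.6] phi -0.4 tz [-0.004 -0.005 -1.   ] w [0.561 0.155 0.254] q [ 0.15  0.35  1.87 -0.35  0.45  2.16] F [-0.1  0.   0.3] M [ 0.04  0.37 -0.01] g 0.028 15.0
follower_face 0.63 [ 0.293 -0.001  0.003] [280. 172.]
bay 0.87 [0.251 0.002 0.001] [277. 220.]
cassette_0 0.95 [ 0.256 -0.003  0.078] [285. 251.]
   -1.4 -0.7 76.5 0.3 0.2 -0.5  x 4
 -- at [597.1 150.6 186.7]
```

>>> move_arm(series="-1.5 -0.5 30 0.3 0 -0.5; -1.5 -0.5 55 0.3 0 -0.5; -1.5 -0.5 70 0.3 0 -0.5; -1.5 -0.5 76 0.3 0 -0.5; -1.5 -0.5 78 0.3 0 -0.5; -1.5 -0.5 78 0.3 0 -0.5; -1.5 -0.5 78 0.3 0 -0.5")

```text
time: 30.98
position: [0.5974, 0.151, 0.186]
tool_rot: [0.964, -0.071, 0.257, 0.018]
ft_force: [0.2, -0.7, 0.5]
grip_width: 0.0281
grip_force: 15.0
```

>>> move_arm(series="0 0 0 0 0 0; 0 0 0 0 0 0; 0 0 0 0 0 0; 0 0 0 0 0 0; 0 0 0 0 0 0; 0 0 0 0 0 0; 0 0 0 0 0 0; 0 0 0 0 0 0", jaw=0.5)

```text
time: 31.65
position: [0.5974, 0.1509, 0.1852]
tool_rot: [0.964, -0.071, 0.256, 0.018]
ft_force: [-0.3, -0.2, 0.7]
grip_width: 0.0435
grip_force: 0.0
```

>>> move_arm(series="0 0 -20 0 0 0; 0 0 -55 0 0 0; 0 0 -90 0 0 0; 0 0 -100 0 0 0; 0 0 -100 0 0 0")

```text
time: 32.07
position: [0.5485, 0.1586, 0.2751]
tool_rot: [0.963, -0.07, 0.259, 0.017]
ft_force: [-0.3, 0.3, 0.1]
grip_width: 0.0434
grip_force: 0.0
```

```bash
python3 - <<'E'
from h import *
st(); tube()
cas(snap('side'))
plan([((.46,-.30,.28),down(35)),((.4533,-.3727,.09),down(35))])
E
```

```text
t 32.07 ch [253.    0.9 127.6] phi -0.0 tz [ 0.001  0.003 -1.   ] w [0.548 0.159 0.275] q [ 0.16  0.3   1.87 -0.32  0.49  2.13] F [-0.3  0.3  0.3] M [0.09 0.32 0.04] g 0.0434 0.0
scene cassette_0 0.53 [ 0.018  0.003 -0.001] [184. 206.]
0.74 [ 0.491 -0.284  0.004] [263 282] rgb [23. 39. 76.] az [np.float64(-131.0)]
0.71 [ 0.363 -0.351  0.003] [206 307] rgb [90. 54. 66.] az [np.float64(-23.0)]
0.57 [ 0.453 -0.374  0.001] [249 311] rgb [89. 91. 87.] az [np.float64(-131.0)]
   -6.7 232.9 -8.9 5.6 -14.1 -21.2  x 8
   -94 212.7 -18.5 5.6 -14.2 -21.2  x 8
 -- at [ 460. -300.  280.]
   -47.1 55.6 190 0 0 -0  x 7
 -- at [ 453.3 -372.6   90. ]
```

>>> move_arm(series="-7 233 -9 5.6 -14 -21; -7 233 -9 5.6 -14 -21; -7 233 -9 5.6 -14 -21; -7 233 -9 5.6 -14 -21; -7 233 -9 5.6 -14 -21; -7 233 -9 5.6 -14 -21; -7 233 -9 5.6 -14 -21; -7 233 -9 5.6 -14 -21", jaw=0.47)

```text
time: 33.33
position: [0.5043, -0.0737, 0.2767]
tool_rot: [0.984, 0.117, 0.134, 0.01]
ft_force: [1.1, -0.6, 0.6]
grip_width: 0.0409
grip_force: 0.0
```

>>> move_arm(series="-94 213 -18 5.6 -14 -21; -94 213 -18 5.6 -14 -21; -94 213 -18 5.6 -14 -21; -94 213 -18 5.6 -14 -21; -94 213 -18 5.6 -14 -21; -94 213 -18 5.6 -14 -21; -94 213 -18 5.6 -14 -21; -94 213 -18 5.6 -14 -21")

```text
time: 34.0
position: [0.4588, -0.3015, 0.279]
tool_rot: [0.955, 0.296, 0.003, -0.001]
ft_force: [-0.4, 0.0, -0.3]
grip_width: 0.0406
grip_force: 0.0
```

```bash
python3 - <<'E'
from h import *
st(); c=snap('wrist'); cas(c); v=fit(c,.4533,-.3727,-145); tube()
s=snap('scene'); cv2.imwrite('pics/sc8.png',cv2.resize(s['img'][145:225,165:271,::-1],(795,600)))
plan([((v[0],v[1],.075),down(v[2]+180))])
E
```

```text
t 34.0 ch [ 236.2 -467.4  141.9] phi 46.8 tz [-0.496  0.004 -0.868] w [ 0.459 -0.301  0.279] q [-0.79  0.38  1.59  0.01  1.17  0.18] F [-0.5 -0.  -0.1] M [-0.03 -0.02  0.05] g 0.0406 0.0
0.92 [ 0.364 -0.351  0.001] [272 253] rgb [177. 115. 134.] az [np.float64(-18.0)]
0.7 [ 0.454 -0.374  0.   ] [320 213] rgb [102. 104.  97.] az [np.float64(-140.0)]
fit [   0.4527   -0.3727 -145.1241] IoU 0.955
scene cassette_0 0.47 [ 0.018  0.001 -0.001] [184. 207.]
   -48.1 55.9 204.2 0 -0.4 -0.2  x 7
 -- at [ 452.7 -372.7   75. ]
```

View pics/sc8.png

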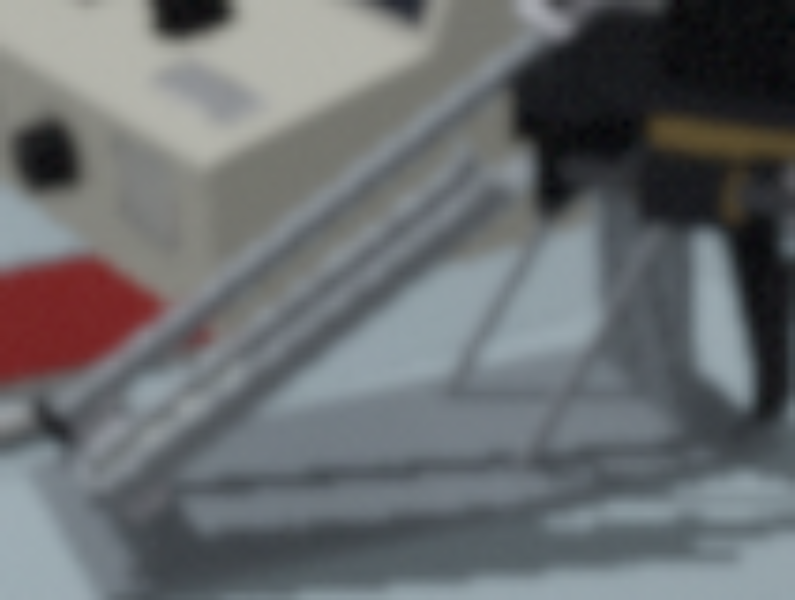

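White lids now fill the slot from the stop (100,470) up to about (240,370) in the crop, which is two cassettes. Picking C next.

>>> move_arm(series="-48 56 204 0 -0.4 0; -48 56 204 0 -0.4 0; -48 56 204 0 -0.4 0; -48 56 204 0 -0.4 0; -48 56 204 0 -0.4 0; -48 56 204 0 -0.4 0; -48 56 204 0 -0.4 0; -48 56 204 0 -0.4 0")

```text
time: 35.32
position: [0.453, -0.3729, 0.0759]
tool_rot: [0.955, 0.297, -0.0, 0.0]
ft_force: [-0.5, -0.4, 1.8]
grip_width: 0.0409
grip_force: 0.0
```

>>> move_arm(series="0 0 0 0 0 0; 0 0 0 0 0 0; 0 0 0 0 0 0")

```text
time: 35.57
position: [0.4538, -0.3732, 0.0778]
tool_rot: [0.955, 0.298, 0.001, 0.002]
ft_force: [0.6, -0.3, 0.6]
grip_width: 0.0409
grip_force: 0.0
```

```bash
python3 - <<'E'
from h import *
st(); c=snap('wrist'); v=fit(c,.4527,-.3727,-145)
plan([((v[0],v[1],.0235),down(v[2]+180))])
E
```

```text
t 35.57 ch [ 140.4 -539.1  -35.2] phi 47.2 tz [-0.497 -0.004 -0.868] w [ 0.454 -0.373  0.078] q [-0.88  0.71  1.66 -0.    0.77  0.09] F [ 0.9 -0.2  0.2] M [-0.02  0.01  0.02] g 0.0409 0.0
fit [   0.4528   -0.3724 -144.1915] IoU 0.966
   -0.3 -1.4 53.9 0.3 0 -1.1  x 3
 -- at [ 452.8 -372.3   23.5]
```

>>> move_arm(series="0 -1 25 0 0 -0.5; 0 -1 45 0 0 -0.5; 0 -1 52 0 0 -0.5; 0 -1 53 0 0 -0.5; 0 -1 53 0 0 -0.5")

```text
time: 36.03
position: [0.4525, -0.3722, 0.0229]
tool_rot: [0.953, 0.302, -0.0, 0.001]
ft_force: [0.0, -0.4, 0.6]
grip_width: 0.0407
grip_force: 0.0
```

>>> move_arm(series="0 0 0 0 0 0; 0 0 0 0 0 0; 0 0 0 0 0 0; 0 0 0 0 0 0; 0 0 0 0 0 0", jaw=0.2)

```text
time: 36.45
position: [0.4524, -0.3724, 0.0228]
tool_rot: [0.953, 0.302, 0.0, 0.001]
ft_force: [0.8, 0.1, 3.4]
grip_width: 0.0276
grip_force: 15.0
```

```bash
python3 - <<'E'
from h import *
st()
plan([((.47,-.30,.27),down(35)),(ch(.251,0,.105),tilt(0))])
E
```

```text
t 36.45 ch [ 111.6 -538.4  -82. ] phi 47.6 tz [-0.499 -0.002 -0.866] w [ 0.452 -0.372  0.023] q [-0.88  0.8   1.67 -0.    0.67  0.08] F [2.3 0.2 2.5] M [0.06 0.   0.03] g 0.0276 15.0
   55.9 -48.7 -247.3 0.1 0 0.1  x 8
 -- at [ 470. -300.  270.]
   166.9 -161.6 7.7 -5.7 14.3 21.2  x 8
   92.9 -212.1 21.7 -5.7 14.3 21.2  x 8
 -- at [557.8 156.4 254.5]
```

>>> move_arm(series="0 0 -20 0 0 0; 10 -8 -60 0 0 0; 20 -16 -95 0 0 0; 30 -25 -130 0 0 0; 40 -35 -165 0 0 0; 50 -45 -200 0 0 0; 56 -49 -235 0 0 0; 56 -49 -247 0 0 0")

```text
time: 37.12
position: [0.4717, -0.2992, 0.2745]
tool_rot: [0.953, 0.303, 0.002, 0.004]
ft_force: [0.2, -0.5, 0.1]
grip_width: 0.0277
grip_force: 15.0
```

>>> move_arm(series="167 -162 8 -5.7 14.3 21; 167 -162 8 -5.7 14.3 21; 167 -162 8 -5.7 14.3 21; 167 -162 8 -5.7 14.3 21; 167 -162 8 -5.7 14.3 21; 167 -162 8 -5.7 14.3 21; 167 -162 8 -5.7 14.3 21; 167 -162 8 -5.7 14.3 21")

```text
time: 37.78
position: [0.5129, -0.0697, 0.2609]
tool_rot: [0.984, 0.123, 0.133, 0.01]
ft_force: [0.2, -1.1, -0.3]
grip_width: 0.028
grip_force: 15.0
```

>>> move_arm(series="93 -212 22 -5.7 14.3 21; 93 -212 22 -5.7 14.3 21; 93 -212 22 -5.7 14.3 21; 93 -212 22 -5.7 14.3 21; 93 -212 22 -5.7 14.3 21; 93 -212 22 -5.7 14.3 21; 93 -212 22 -5.7 14.3 21; 93 -212 22 -5.7 14.3 21")

```text
time: 38.45
position: [0.5573, 0.1584, 0.2528]
tool_rot: [0.963, -0.067, 0.26, 0.019]
ft_force: [1.4, 0.1, -0.6]
grip_width: 0.0277
grip_force: 15.0
```

>>> move_arm(series="0 0 0 0 0 0; 0 0 0 0 0 0; 0 0 0 0 0 0")

```text
time: 38.7
position: [0.5562, 0.1559, 0.2524]
tool_rot: [0.964, -0.067, 0.258, 0.02]
ft_force: [-0.5, 0.0, -0.6]
grip_width: 0.0281
grip_force: 15.0
```

```bash
python3 - <<'E'
from h import *
st(); c=snap('wrist')
for t in ['follower_face','bay','cassette_0','cassette_0_tail']:
    for r in robot.tip_of(c,t)[:2]: print(t,round(r['p'],2),np.round(inch(r['xyz']),3),np.round(proj(c,r['xyz'])))
plan([(ch(.2515,0,.0260),tilt(0))])
cas(snap('side'))
E
```

```text
t 38.7 ch [248.6  -0.7 103.9] phi 0.4 tz [ 0.001  0.    -1.   ] w [0.556 0.156 0.252] q [ 0.15  0.34  1.89 -0.36  0.43  2.15] F [-0.8 -0.  -0.3] M [ 0.11  0.33 -0.02] g 0.0281 15.0
follower_face 0.7 [ 0.293 -0.     0.008] [281. 166.]
bay 0.71 [ 0.251 -0.     0.001] [280. 214.]
bay 0.58 [ 0.274 -0.185 -0.199] [405. 162.]
cassette_0 0.61 [ 0.251 -0.001  0.08 ] [281. 252.]
cassette_0_tail 0.82 [0.276 0.001 0.089] [279. 216.]
   2.7 -0.6 78.3 -0 -0.1 0.4  x 4
 -- at [597.4 150.6 186.3]
0.72 [ 0.362 -0.35   0.004] [206 306] rgb [107.  69.  78.] az [np.float64(-11.0)]
0.48 [ 0.492 -0.284  0.005] [263 282] rgb [23. 39. 76.] az [np.float64(-118.0)]
0.42 [0.568 0.156 0.23 ] [271 125] rgb [66. 66. 63.] az [np.float64(161.0)]
```

>>> move_arm(series="3 -0.5 30 0 0 0.4; 3 -0.5 55 0 0 0.4; 3 -0.5 70 0 0 0.4; 3 -0.5 76 0 0 0.4; 3 -0.5 79 0 0 0.4; 3 -0.5 79 0 0 0.4; 3 -0.5 79 0 0 0.4")

```text
time: 39.68
position: [0.5979, 0.152, 0.1865]
tool_rot: [0.963, -0.07, 0.259, 0.018]
ft_force: [0.7, 0.7, -0.3]
grip_width: 0.0279
grip_force: 15.0
```

>>> move_arm(series="0 0 0 0 0 0; 0 0 0 0 0 0; 0 0 0 0 0 0; 0 0 0 0 0 0; 0 0 0 0 0 0; 0 0 0 0 0 0; 0 0 0 0 0 0; 0 0 0 0 0 0", jaw=0.5)

```text
time: 40.35
position: [0.5979, 0.1519, 0.1859]
tool_rot: [0.963, -0.07, 0.259, 0.018]
ft_force: [0.0, 0.2, -1.0]
grip_width: 0.0431
grip_force: 0.0
```

>>> move_arm(series="0 0 -20 0 0 0; 0 0 -55 0 0 0; 0 0 -90 0 0 0; 0 0 -100 0 0 0; 0 0 -100 0 0 0")

```text
time: 40.77
position: [0.5485, 0.1596, 0.2754]
tool_rot: [0.963, -0.069, 0.262, 0.018]
ft_force: [-0.4, 0.2, -0.4]
grip_width: 0.0434
grip_force: 0.0
```

```bash
python3 - <<'E'
from h import *
st(); tube()
c=snap('side','s9.png'); cas(c)
s=snap('scene')
a=cv2.resize(s['img'][145:225,165:255,::-1],(540,480)); b=cv2.resize(snap('wrist')['img'][130:250,255:310,::-1],(220,480)); cv2.imwrite('pics/sc9.png',np.hstack([a,b]))
plan([(ch(.312,.0555,.0545+.09),tilt(109.8))])
E
```

```text
t 40.77 ch [253.1   1.9 128. ] phi 0.1 tz [ 0.007  0.003 -1.   ] w [0.549 0.16  0.275] q [ 0.16  0.3   1.88 -0.33  0.48  2.14] F [-0.5  0.1 -0.2] M [ 0.12  0.29 -0.  ] g 0.0434 0.0
scene cassette_0 0.46 [0.019 0.004 0.001] [183. 206.]
scene cassette_0_tail 0.35 [0.043 0.    0.005] [189. 201.]
0.7 [ 0.362 -0.35   0.   ] [206 308] rgb [91. 54. 66.] az [np.float64(-18.0)]
0.52 [ 0.49  -0.282  0.002] [262 282] rgb [23. 39. 75.] az [np.float64(-126.0)]
   20.2 -18.1 -6.4 0 -0 -36.6  x 7
   27 -2.4 -6.4 0 -0.1 -36.6  x 7
   23.1 14.1 -6.3 0 -0 -36.5  x 7
 -- at [598.6 206.4 319.1]
```

View pics/sc9.png

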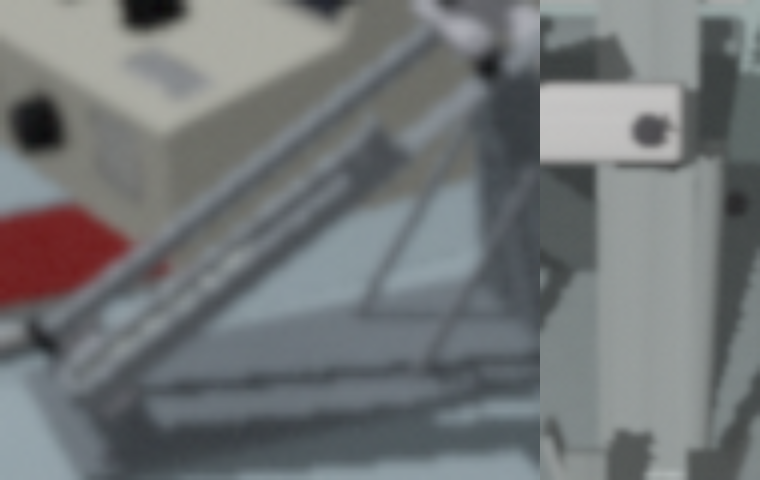

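White lids now fill the slot from the stop (70,375) to about (250,240), so three are in the tube. The tongue is clear and no white ones remain on the bench. Back to the knob.

>>> move_arm(series="20 -18 -6 0 0 -36.5; 20 -18 -6 0 0 -36.5; 20 -18 -6 0 0 -36.5; 20 -18 -6 0 0 -36.5; 20 -18 -6 0 0 -36.5; 20 -18 -6 0 0 -36.5; 20 -18 -6 0 0 -36.5")

```text
time: 42.05
position: [0.565, 0.1748, 0.2876]
tool_rot: [0.937, 0.234, 0.24, 0.098]
ft_force: [-0.0, 0.8, -1.0]
grip_width: 0.0437
grip_force: 0.0
```

>>> move_arm(series="27 -2 -6 0 0 -36.5; 27 -2 -6 0 0 -36.5; 27 -2 -6 0 0 -36.5; 27 -2 -6 0 0 -36.5; 27 -2 -6 0 0 -36.5; 27 -2 -6 0 0 -36.5; 27 -2 -6 0 0 -36.5")

```text
time: 42.63
position: [0.5821, 0.1901, 0.303]
tool_rot: [0.817, 0.515, 0.197, 0.168]
ft_force: [-0.2, 0.4, 0.8]
grip_width: 0.0435
grip_force: 0.0
```

>>> move_arm(series="23 14 -6 0 0 -36.5; 23 14 -6 0 0 -36.5; 23 14 -6 0 0 -36.5; 23 14 -6 0 0 -36.5; 23 14 -6 0 0 -36.5; 23 14 -6 0 0 -36.5; 23 14 -6 0 0 -36.5; 23 14 -6 0 0 -36.5")

```text
time: 43.3
position: [0.599, 0.2058, 0.3184]
tool_rot: [0.614, 0.745, 0.135, 0.222]
ft_force: [-0.4, -0.7, 0.2]
grip_width: 0.0436
grip_force: 0.0
```

```bash
python3 - <<'E'
from h import *
st(); c=snap('wrist')
for t in ['follower_face','wing_grip']:
    for r in robot.tip_of(c,t)[:1]: print(t,round(r['p'],2),np.round(inch(r['xyz']),3),np.round(proj(c,r['xyz'])))
plan([(ch(.312,.055,.0547),tilt(109.8))])
E
```

```text
t 43.3 ch [312.   54.9 143.6] phi 109.3 tz [ 0.001  0.002 -1.   ] w [0.599 0.206 0.318] q [ 0.24  0.33  1.67 -0.31  0.67  0.24] F [-0.2 -0.7  0.3] M [0.04 0.12 0.04] g 0.0436 0.0
follower_face 0.79 [ 0.29  -0.001  0.007] [240. 250.]
wing_grip 0.61 [0.306 0.056 0.047] [272. 215.]
   0 -0.1 88.9 0.1 -0.1 -0.3  x 4
 -- at [643.  199.4 241.4]
```

>>> move_arm(series="0 0 30 0 0 0; 0 0 60 0 0 0; 0 0 80 0 0 0; 0 0 89 0 0 0; 0 0 89 0 0 0; 0 0 89 0 0 0")

```text
time: 43.95
position: [0.6431, 0.1994, 0.2414]
tool_rot: [0.613, 0.746, 0.134, 0.222]
ft_force: [0.4, -0.5, -0.5]
grip_width: 0.0432
grip_force: 0.0
```

>>> move_arm(series="0 0 0 0 0 0; 0 0 0 0 0 0; 0 0 0 0 0 0; 0 0 0 0 0 0; 0 0 0 0 0 0; 0 0 0 0 0 0", jaw=0.05, newtons=30)

```text
time: 44.45
position: [0.6425, 0.1994, 0.2418]
tool_rot: [0.613, 0.746, 0.134, 0.222]
ft_force: [-3.2, -0.2, 4.3]
grip_width: 0.0163
grip_force: 30.0
```

>>> move_arm(series="0 0 0 0 0 -6; 0 0 0 0 0 -12; 0 0 0 0 0 -18; 0 0 0 0 0 -24; 0 0 0 0 0 -30; 0 0 0 0 0 -34; 0 0 0 0 0 -34")

```text
time: 45.03
position: [0.6432, 0.1998, 0.2422]
tool_rot: [0.367, 0.893, 0.064, 0.252]
ft_force: [-2.2, 0.7, 3.1]
grip_width: 0.0162
grip_force: 30.0
```

>>> move_arm(series="0 0 0 0 0 -6; 0 0 0 0 0 -12; 0 0 0 0 0 -18; 0 0 0 0 0 -24; 0 0 0 0 0 -30; 0 0 0 0 0 -34; 0 0 0 0 0 -34; 0 0 0 0 0 -34")

```text
time: 45.7
position: [0.6434, 0.2003, 0.2422]
tool_rot: [0.092, 0.961, -0.011, 0.26]
ft_force: [-2.7, 3.6, 5.2]
grip_width: 0.016
grip_force: 30.0
```

```bash
python3 - <<'E'
from h import *
st(); q=inch(pose()[0]); print(q)
plan([(ch(q[0]-.157,.0563,q[2]-.0005),tilt(177.5))],mm=22)
E
```

```text
t 45.7 ch [312.7  55.9  55.2] phi 177.4 tz [ 0.003  0.003 -1.   ] w [0.643 0.2   0.242] q [ 0.21  0.48  1.67 -0.35  0.52 -0.91] F [-0.1  3.1  6. ] M [0.68 0.28 0.19] g 0.016 30.0
[0.31269276 0.05594808 0.05523113]
   78.4 -3.4 -0 0.1 0.1 -0.1  x 5
   78.5 -3.3 0.1 0.1 0.1 -0  x 5
 -- at [509.2 220.4 163.3]
```

>>> move_arm(series="15 -0.6 0 0 0 0; 35 -1.5 0 0 0 0; 55 -2.4 0 0 0 0; 72 -3.1 0 0 0 0; 78 -3.4 0 0 0 0; 78 -3.4 0 0 0 0")

```text
time: 46.2
position: [0.5745, 0.2106, 0.2019]
tool_rot: [0.091, 0.962, -0.011, 0.259]
ft_force: [-4.0, 4.2, 6.8]
grip_width: 0.0161
grip_force: 30.0
```

>>> move_arm(series="15 -0.6 0 0 0 0; 35 -1.5 0 0 0 0; 55 -2.4 0 0 0 0; 72 -3.1 0 0 0 0; 78 -3.4 0 0 0 0; 78 -3.4 0 0 0 0; 78 -3.4 0 0 0 0")

```text
time: 46.78
position: [0.5089, 0.2204, 0.1635]
tool_rot: [0.091, 0.961, -0.011, 0.26]
ft_force: [-5.9, 3.9, 8.7]
grip_width: 0.0161
grip_force: 30.0
```

```bash
python3 - <<'E'
from h import *
st()
for n in('side','scene'):
  c=snap(n)
  for t in ['follower_face','wing_grip','cassette_0','cassette_0_tail']:
    for r in robot.tip_of(c,t)[:3]:
      q=inch(r['xyz'])
      if abs(q[1])<.08: print(n,t,round(r['p'],2),np.round(q,3))
E
```

```text
t 46.78 ch [155.6  56.2  55.1] phi 177.5 tz [ 0.002  0.005 -1.   ] w [0.509 0.22  0.164] q [ 0.32  0.5   2.   -0.95  0.28 -0.18] F [-1.2  3.  10.7] M [0.7  0.26 0.17] g 0.0161 30.0
side follower_face 0.51 [ 0.001 -0.002  0.003]
side follower_face 0.49 [0.134 0.005 0.002]
side wing_grip 0.42 [0.151 0.054 0.049]
side cassette_0_tail 0.25 [0.133 0.002 0.005]
scene follower_face 0.61 [ 0.132 -0.002  0.006]
scene wing_grip 0.47 [0.155 0.059 0.049]
scene cassette_0 0.59 [0.02  0.002 0.001]
```

>>> move_arm(series="2 0 -0.4 0 0 0; 4 -0.2 -0.4 0 0 0; 6 -0.3 -0.4 0 0 0; 7 -0.3 -0.4 0 0 0; 7 -0.3 -0.4 0 0 0")

```text
time: 47.7
position: [0.5034, 0.2212, 0.1603]
tool_rot: [0.091, 0.961, -0.011, 0.26]
ft_force: [-4.5, 4.4, 5.8]
grip_width: 0.0159
grip_force: 30.0
```

```bash
python3 -c "
from h import *
st()"
```

```text
t 47.7 ch [149.1  56.2  55.1] phi 177.5 tz [ 0.003  0.005 -1.   ] w [0.503 0.221 0.16 ] q [ 0.33  0.5   2.01 -1.    0.27 -0.12] F [-1.5  3.7  7.6] M [0.82 0.24 0.3 ] g 0.0159 30.0
```

>>> move_arm(series="0.7 0 0 0 0 0; 1.5 0 0 0 0 0; 1.5 0 0 0 0 0; 1.5 0 0 0 0 0")

```text
time: 48.03
position: [0.5023, 0.2214, 0.1597]
tool_rot: [0.091, 0.961, -0.011, 0.26]
ft_force: [-4.2, 4.8, 5.8]
grip_width: 0.0162
grip_force: 30.0
```

```bash
python3 -c "
from h import *
st()"
```

```text
t 48.03 ch [147.8  56.2  55.1] phi 177.5 tz [ 0.003  0.005 -1.   ] w [0.502 0.221 0.16 ] q [ 0.33  0.5   2.02 -1.01  0.27 -0.11] F [-1.3  4.1  7.5] M [0.84 0.33 0.25] g 0.0162 30.0
```

>>> move_arm(series="0.6 0 0 0 0 0; 1.2 0 0 0 0 0; 1.2 0 0 0 0 0")

```text
time: 48.28
position: [0.5017, 0.2215, 0.1593]
tool_rot: [0.091, 0.961, -0.011, 0.26]
ft_force: [-3.2, 3.2, 6.8]
grip_width: 0.0163
grip_force: 30.0
```

>>> move_arm(series="0.6 0 0 0 0 0; 1.2 0 0 0 0 0; 1.2 0 0 0 0 0")

```text
time: 48.53
position: [0.5016, 0.2216, 0.1593]
tool_rot: [0.091, 0.961, -0.011, 0.261]
ft_force: [-1.2, 2.3, 8.3]
grip_width: 0.0158
grip_force: 30.0
```

```bash
python3 -c "
from h import *
st()"
```

```text
t 48.53 ch [147.   56.3  55.2] phi 177.5 tz [ 0.005  0.005 -1.   ] w [0.502 0.222 0.159] q [ 0.33  0.5   2.02 -1.03  0.27 -0.09] F [2.8 2.1 8. ] M [ 0.51 -0.28  0.15] g 0.0158 30.0
```

>>> move_arm(series="0.6 0 0 0 0 0; 1 0 0 0 0 0; 1 0 0 0 0 0")

```text
time: 48.78
position: [0.5015, 0.2216, 0.1592]
tool_rot: [0.091, 0.961, -0.011, 0.262]
ft_force: [-0.8, 1.6, 7.9]
grip_width: 0.0161
grip_force: 30.0
```

```bash
python3 -c "
from h import *
st()"
```

```text
t 48.78 ch [146.9  56.3  55.1] phi 177.5 tz [ 0.006  0.005 -1.   ] w [0.501 0.222 0.159] q [ 0.33  0.5   2.02 -1.04  0.27 -0.08] F [3.  1.4 7.3] M [ 0.38 -0.55  0.15] g 0.0161 30.0
```

>>> move_arm(series="0.5 0 0 0 0 6; 0.5 0 0 0 0 12; 0.5 0 0 0 0 18; 0.5 0 0 0 0 24; 0.5 0 0 0 0 30; 0.5 0 0 0 0 34; 0.5 0 0 0 0 34")

```text
time: 49.37
position: [0.5011, 0.221, 0.159]
tool_rot: [0.369, 0.892, 0.065, 0.254]
ft_force: [-0.1, 1.0, 9.6]
grip_width: 0.0158
grip_force: 30.0
```

>>> move_arm(series="0 0 0 0 0 6; 0 0 0 0 0 12; 0 0 0 0 0 18; 0 0 0 0 0 24; 0 0 0 0 0 30; 0 0 0 0 0 34; 0 0 0 0 0 36; 0 0 0 0 0 36")

```text
time: 50.03
position: [0.5005, 0.2207, 0.1587]
tool_rot: [0.626, 0.735, 0.14, 0.221]
ft_force: [-0.4, -0.4, 9.5]
grip_width: 0.016
grip_force: 30.0
```

```bash
python3 -c "
from h import *
st()
for n in('side','scene'):
  c=snap(n)
  for t in ['follower_face','wing_grip']:
    for r in robot.tip_of(c,t)[:3]:
      q=inch(r['xyz'])
      if abs(q[1])<.08: print(n,t,round(r['p'],2),np.round(q,3))
"
```

```text
t 50.03 ch [145.9  55.2  55.1] phi 107.5 tz [ 0.006  0.002 -1.   ] w [0.501 0.221 0.159] q [ 0.33  0.5   2.02 -1.05  0.27  1.15] F [ 4.4 -0.5  8.4] M [-0.16 -0.44  0.06] g 0.016 30.0
side follower_face 0.72 [0.123 0.006 0.005]
side wing_grip 0.58 [0.124 0.003 0.005]
side wing_grip 0.56 [0.143 0.054 0.047]
scene follower_face 0.66 [ 0.123 -0.001  0.004]
scene wing_grip 0.55 [0.146 0.055 0.049]
```

>>> move_arm(series="0 0 0 0 0 0; 0 0 0 0 0 0; 0 0 0 0 0 0; 0 0 0 0 0 0; 0 0 -20 0 0 0; 0 0 -60 0 0 0; 0 0 -100 0 0 0; 0 0 -120 0 0 0", jaw=0.5)

```text
time: 51.0
position: [0.4374, 0.2295, 0.2629]
tool_rot: [0.626, 0.735, 0.139, 0.219]
ft_force: [-0.0, -0.6, -0.1]
grip_width: 0.0428
grip_force: 0.0
```

>>> move_arm(series="0 0 -20 0 0 0; 0 0 -20 0 0 0; 0 0 -20 0 0 0")

```text
time: 51.25
position: [0.429, 0.2308, 0.2788]
tool_rot: [0.626, 0.735, 0.139, 0.22]
ft_force: [-0.6, 0.0, 0.4]
grip_width: 0.0435
grip_force: 0.0
```

```bash
python3 - <<'E'
from h import *
st()
for n in('side','scene','wrist'):
  c=snap(n,f'end_{n}.png'); cas(c)
  for t in ['follower_face','wing_grip']:
    for r in robot.tip_of(c,t)[:2]:
      q=inch(r['xyz'])
      if abs(q[1])<.08: print(n,t,round(r['p'],2),np.round(q,3))
E
```

```text
t 51.25 ch [143.4  54.9 195.3] phi 107.6 tz [ 0.003  0.002 -1.   ] w [0.429 0.231 0.279] q [ 0.42  0.21  2.01 -0.55  0.54  0.68] F [-0.3 -0.   0.6] M [0.05 0.16 0.  ] g 0.0435 0.0
0.75 [ 0.491 -0.284  0.002] [263 283] rgb [ 42.  72. 145.] az [np.float64(-135.0)]
0.68 [ 0.362 -0.35   0.004] [206 306] rgb [88. 53. 65.] az [np.float64(-14.0)]
side follower_face 0.71 [0.122 0.004 0.002]
side wing_grip 0.41 [0.142 0.057 0.049]
0.64 [ 0.359 -0.356  0.001] [258 313] rgb [88. 57. 71.] az [np.float64(-36.0)]
0.43 [0.411 0.18  0.048] [183 205] rgb [113. 118. 122.] az []
scene wing_grip 0.43 [0.147 0.059 0.049]
0.92 [0.449 0.173 0.068] [201 218] rgb [165. 169. 160.] az []
0.81 [0.484 0.164 0.089] [235 230] rgb [168. 172. 162.] az [np.float64(-172.0)]
0.8 [0.414 0.181 0.047] [167 205] rgb [153. 158. 149.] az []
wrist follower_face 0.77 [0.125 0.001 0.003]
wrist wing_grip 0.62 [0.141 0.056 0.047]
```

View pics/end_wrist.png

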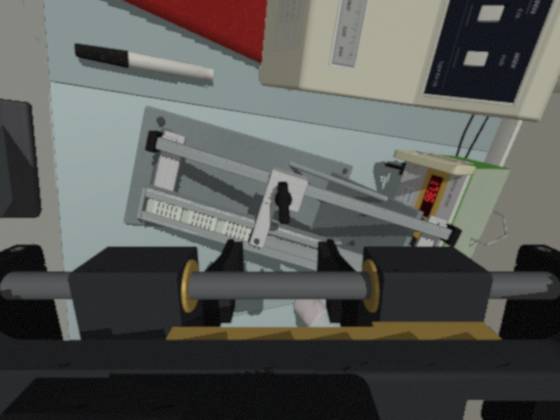

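View pics/end_side.png

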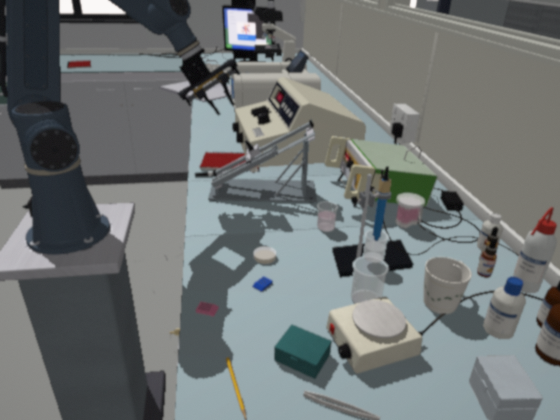

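The wrist picture shows three cassettes nose to tail, at (165,207), (203,221) and (235,230), with the follower arm against the uppermost at (262,215). The side view shows no white cassette left on the bench, and the petri dish, blue and pink cassettes, slide box and beaker look unmoved. Handing in.

```bash
python3 -c "
from rig import robot
print(robot.hand_in())"
```

```text
the job is handed in; nothing more can be done
None
```

I found three white cassettes on the bench; all three are in the tube, lid up and nose downhill, nose to tail against the stop. The follower is down against the uppermost one (face about 123 mm) with its knob tightened, and I handed the job in at about 51 s.

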